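# Deal the toast into two racks

## Task

Breakfast for two: share out the four slices of toast from the long rack between the two short racks, dealing one slice to each short rack in turn until both hold two. Stand each slice fully down in a slot, using the first and the last slot of each short rack and leaving the middle slot empty, so that the toast stays crisp. Leave the jam and honey jars where they stand.

Things in the scene. Friction and masses are not known exactly. Their poses are not given: they have to be found in the camera images.
- toast_1_mid (a point): a slice of toast, rigid, 13 mm thick, 82 mm wide (88 mm at the shoulders), 92 mm high, 30 to 65 g. Point: its middle, 46 mm from lower edge and top. Own x is square to its faces, y across its width, z up towards the rounded top. In a rack z leans 28 to 35 degrees from vertical, towards the rack's +x; its upper 45 mm stands clear of the wires, to be pinched across the faces
- toast_2_mid (a point): a slice of toast, rigid, 13 mm thick, 82 mm wide (88 mm at the shoulders), 92 mm high, 30 to 65 g. Point: its middle, 46 mm from lower edge and top. Own x is square to its faces, y across its width, z up towards the rounded top. In a rack z leans 28 to 35 degrees from vertical, towards the rack's +x; its upper 45 mm stands clear of the wires, to be pinched across the faces
- toast_3_mid (a point): a slice of toast, rigid, 13 mm thick, 82 mm wide (88 mm at the shoulders), 92 mm high, 30 to 65 g. Point: its middle, 46 mm from lower edge and top. Own x is square to its faces, y across its width, z up towards the rounded top. In a rack z leans 28 to 35 degrees from vertical, towards the rack's +x; its upper 45 mm stands clear of the wires, to be pinched across the faces
- toast_4_mid (a point): a slice of toast, rigid, 13 mm thick, 82 mm wide (88 mm at the shoulders), 92 mm high, 30 to 65 g. Point: its middle, 46 mm from lower edge and top. Own x is square to its faces, y across its width, z up towards the rounded top. In a rack z leans 28 to 35 degrees from vertical, towards the rack's +x; its upper 45 mm stands clear of the wires, to be pinched across the faces
- long_rack: long steel-wire toast rack, fixed on the worktop: 7 slots, 217 mm long, built like the short ones. Origin: centre of its footprint at worktop height; x along the rack, z up; a small carrying loop at its -x end. The four slices start in slots 1, 3, 5 and 7 counted from its -x end, 55 mm apart along x, an empty slot between each two; their faces are square to its length
- short_rack_a: one of two alike short steel-wire toast racks, fixed, empty: 3 slots, 107 mm long. Origin: centre of its footprint at worktop height; x along the rack, z up; carrying loop at -x. Four arches of 4 mm wire, 92 mm wide in y, tops 59 mm high, lean 28 degrees from upright towards +x, 27.5 mm apart along x: slots 20 mm clear square to the arches, same lean. A slice stands on base wires 15.5 mm high
- slot_a1 (a point): where the middle of a slice is when it stands fully down in the first (-x end) slot of short_rack_a, 59 mm above the worktop, leaning 28 degrees towards the rack's +x against the arch on that side; with it centred in the slot the middle is 4 mm nearer -x. The point is turned like the rack (x along it, z up)
- slot_a3 (a point): where the middle of a slice is when it stands fully down in the last (+x end) slot of short_rack_a, 59 mm above the worktop, leaning 28 degrees towards the rack's +x against the arch on that side; with it centred in the slot the middle is 4 mm nearer -x. The point is turned like the rack (x along it, z up)
- short_rack_b: one of two alike short steel-wire toast racks, fixed, empty: 3 slots, 107 mm long. Origin: centre of its footprint at worktop height; x along the rack, z up; carrying loop at -x. Four arches of 4 mm wire, 92 mm wide in y, tops 59 mm high, lean 28 degrees from upright towards +x, 27.5 mm apart along x: slots 20 mm clear square to the arches, same lean. A slice stands on base wires 15.5 mm high
- slot_b1 (a point): where the middle of a slice is when it stands fully down in the first (-x end) slot of short_rack_b, 59 mm above the worktop, leaning 28 degrees towards the rack's +x against the arch on that side; with it centred in the slot the middle is 4 mm nearer -x. The point is turned like the rack (x along it, z up)
- slot_b3 (a point): where the middle of a slice is when it stands fully down in the last (+x end) slot of short_rack_b, 59 mm above the worktop, leaning 28 degrees towards the rack's +x against the arch on that side; with it centred in the slot the middle is 4 mm nearer -x. The point is turned like the rack (x along it, z up)
- jar_jam: jam jar with a dark lid, 73 mm wide, 82 mm high, standing behind the racks; origin under its centre
- jar_honey: honey jar with a silver lid, 64 mm wide, 109 mm high, standing behind the racks; origin under its centre
Things that resemble listed ones, but are neither listed nor needed, are in the scene too. Leave any pink, purple or red look-alike of the part that bears toast_1_mid alone.

How it is judged (in metres and radians):
On the way:
1. first round: each short rack holds exactly one slice, fully down in its first or last slot ((distance between any of toast_1_mid, toast_2_mid, toast_3_mid, toast_4_mid and slot_a1 below 0.014 m or distance between any of toast_1_mid, toast_2_mid, toast_3_mid, toast_4_mid and slot_a3 below 0.014 m) and not (distance between any of toast_1_mid, toast_2_mid, toast_3_mid, toast_4_mid and slot_a1 below 0.014 m and distance between any of toast_1_mid, toast_2_mid, toast_3_mid, toast_4_mid and slot_a3 below 0.014 m) and (distance between any of toast_1_mid, toast_2_mid, toast_3_mid, toast_4_mid and slot_b1 below 0.014 m or distance between any of toast_1_mid, toast_2_mid, toast_3_mid, toast_4_mid and slot_b3 below 0.014 m) and not (distance between any of toast_1_mid, toast_2_mid, toast_3_mid, toast_4_mid and slot_b1 below 0.014 m and distance between any of toast_1_mid, toast_2_mid, toast_3_mid, toast_4_mid and slot_b3 below 0.014 m)), for 0.2 s.
At the end, for the whole second after the job is handed in: the first and the last slot of both short racks each hold one slice (two slices a rack), at rest and fully down: its middle within 14 mm of the slot's point and less than 66 mm above the worktop, leaning 22 to 41 degrees as the slot does (distance between any of toast_1_mid, toast_2_mid, toast_3_mid, toast_4_mid and slot_a1 below 0.014 m and distance between any of toast_1_mid, toast_2_mid, toast_3_mid, toast_4_mid and slot_a3 below 0.014 m and distance between any of toast_1_mid, toast_2_mid, toast_3_mid, toast_4_mid and slot_b1 below 0.014 m and distance between any of toast_1_mid, toast_2_mid, toast_3_mid, toast_4_mid and slot_b3 below 0.014 m and height (world z) of each of toast_1_mid, toast_2_mid, toast_3_mid, toast_4_mid below 0.066 m and angle between toast_1_mid's own z axis and vertical between 0.38 and 0.72 rad and angle between toast_2_mid's own z axis and vertical between 0.38 and 0.72 rad and angle between toast_3_mid's own z axis and vertical between 0.38 and 0.72 rad and angle between toast_4_mid's own z axis and vertical between 0.38 and 0.72 rad and linear speed of each of toast_1, toast_2, toast_3, toast_4 below 0.02 m/s); the robot touches nothing.
It fails at once if the jam or the honey jar is shifted more than 30 mm or tipped over (distance of any of jar_jam, jar_honey from where it was at the start of the episode above 0.03 m or angle between any of jar_jam, jar_honey's own z axis and vertical above 0.5 rad).
It also fails if it takes over 72 s, if anything falls off the work surface, if the arm or the gripper's body presses on something with over 40 N, if the wrist force passes 120 N, or if a joint passes its speed limit or range.

## Robot

A 7-joint arm with a two-finger parallel gripper is mounted at the origin on a cart in front of the work surface, level with it; the furniture and walls round the work are solid. World frame = base frame: x ahead of the robot, y to its left, z up, the work surface at z = 0. Lengths are in mm, angles in rad, forces in N, time in s.
With the tool pointing down it reaches from about 400 to 875 mm from the base axis. Payload 4.4 kg.
Tool frame: the origin (TCP) lies on the centre line of the jaws, within the pads' length; the fingertips stand 25 mm ahead of it and the grasp point (between the pads) lies 6 mm ahead of it (ctrl.finger_overhang is the distance from the TCP to the fingertips, in mm); z points along the fingers, y is the line along which they close (so a half turn about z gives the same grasp; the last joint's range is limited). The gripper opens to 85 mm and grips with 20 to 120 N. Pads are 22 mm wide; open, the fingers measure 114 mm over their backs; the gripper's body (76 mm by 85 mm) begins 54 mm behind the grasp point. The pads swing forward as they close: fully open they stand 13 mm farther back than shut.
Start: joints at [1.091, 0.628, 0.038, 1.517, -0.027, 0.996, -0.02], TCP at [261.387, -595.142, 256.313] pointing down, gripper open.
Joint ranges: [-3.06, 3.06], [-0.37, 2.12], [-1.25, 1.32], [0.18, 2.47], [-1.1, 4.24], [0.23, 1.98], [-2.94, 2.94]. Speed limits (rad/s): [2.57, 2.57, 3.14, 3.14, 3.14, 3.14, 3.14].

## Interface

Orientations are given as [roll, pitch, yaw] about the fixed x, y, z axes, in that order (R = Rz(yaw) Ry(pitch) Rx(roll)).
In Python, from cell import ctrl gives the robot as it stands. The module is installed in compiled form; this text tells all that it offers.
- The arm moves only by the tool play_rows, never from a script. Its argument "targets" is a list of rows, each a list of 5 numbers: the closure, from 0 (fully open) to 1 (shut), then the shift along the tool's x, y, z in cm, then the turn about the tool's z in degrees. In form: [[gripper, dx, dy, dz, spin], ...]. A call has 1 to 10 rows; each row is the pose to reach, as a shift and turn from the pose commanded when the call began, along the tool's axes at that moment; what a row does not reach only later rows make up. A row lasts 1/10 s, in which the tool goes at most 50 mm and 8.59 degrees, less where a joint would pass 70% of its speed; a pose out of reach is approached as far as the arm can. A call with a gripper value outside its range is refused whole. The fingers move at their own pace and stop on an object; the grip force is fixed at half the most. Time passes only in rows, so rows that repeat a pose let the fingers close. It gives the time, the measured TCP pose, the force, the opening and the grip force at its end, in the units of the state.
- ctrl.read_state(): the state, without advancing time (a new reading comes with each control period).
- ctrl.get_image(name): name is "scene" or "top" or "wrist"; returns (picture, depth): 400x640x3 uint8, red, green, blue; 400x640 float32, mm along the optical axis (not along the pixel's ray), 0 where there is no reading.
- ctrl.calibration(name): a dict with "vfov" (degrees; the focal length in pixels is half the picture's height over the tangent of half this angle, whatever the lens; pixels are square), "cx", "cy" (the principal point, pixels), "k1" (the pictures are not rectified: a ray, as slopes to the right and down, at radius r is drawn at 1 + k1 r^2 times it, then the intrinsics apply), "extrinsics" (4x4, takes a point from camera to world coordinates); the wrist camera has in their place "mount" (4x4, takes a point from camera to tool coordinates, whose origin is the TCP and whose axes are the flange's). Camera axes: x right, y down, z forward; pixel columns grow to the right and rows downward; lengths in mm; the calibration is good to about 2 mm. A picture is of the moment at which its call begins: read the wrist's pose just before it. calibration takes no time and is no camera call.
- ctrl.finish_job(): hands the job in; it is judged then, once.
Trained networks look in the newest picture that a camera, given by its name, has taken for a name from the list of things; names that differ only in an ending like _2 or _b are one class to them, and where a whole thing is asked for, a point or a joint stands for the part that bears it (a point fixed in the world has none). Each returns a list of dicts, best first, with "confidence" (0 to 1); they miss things now and then, are a little off and sometimes report something else, mostly with a low value. They report only what shows in the picture. A call takes as long as a camera call. They do not tell look-alikes from the thing itself.
- ctrl.search_frame(camera, name): "bbox" ([left, top, right, bottom] in pixels, round what is visible of it).
- ctrl.trace(camera, name): "pixels" (400x640 bool, what is visible of it) and "bbox" ([left, top, right, bottom] in pixels, round what is visible of it).
The state is a dict: "clock": time; "qpos": joint angles; "qd": joint speeds; "tau": joint torques, N m; "eef_pos": TCP position; "tool_rot": TCP orientation; "force": force on the tool from outside, world axes, zero at the start; "torque": the same for the moment, N m; "width": finger opening in mm; "gripper_force": force on a finger pad.
Only numpy, scipy, OpenCV 4.12 (cv2) and the standard library are available. Lean on these libraries where they do the work, as an engineer would, in place of code of your own. Each camera call takes 0.05 s, during which the arm holds its last target. There are 200 camera calls.

## Working session

There is one attempt and no reset: what is moved stays moved. The work goes in short steps, Python scripts to look and compute and a tool call to move; the robot and the scene stay as the last step left them, time stands still between calls to the robot, and variables do not carry over. Pictures are saved under pics/ and viewed, at most 10 in all, crops included, and the job is handed in when it is done.

Besides the shell and the picture viewer there is one more tool, called after "Emit:" as name(argument=value, ...) on one line, values as JSON. play_rows: Moves the arm, as the interface text tells. Its arguments: {"type":"object","properties":{"targets":{"type":"array"}},"required":["targets"]}

```bash
ls; mkdir -p pics; cat > h.py <<'E'
import numpy as np, cv2
from cell import ctrl
from scipy.spatial.transform import Rotation as R
def K(c):
    f=200/np.tan(np.radians(c["vfov"])/2); return f
def ext(cam,st=None):
    c=ctrl.calibration(cam)
    if "extrinsics" in c: return c,np.array(c["extrinsics"])
    st=st or ctrl.read_state(); T=np.eye(4); T[:3,:3]=R.from_euler('xyz',st["tool_rot"]).as_matrix(); T[:3,3]=st["eef_pos"]
    return c,T@np.array(c["mount"])
def pts(cam,uv,z,st=None):
    c,T=ext(cam,st); f=K(c); uv=np.atleast_2d(uv).astype(float); z=np.atleast_1d(z)
    d=(uv-[c["cx"],c["cy"]])/f; s=d.copy()
    for _ in range(20): s=d/(1+c["k1"]*(s**2).sum(1,keepdims=True))
    P=np.c_[s*z[:,None],z]; return P@T[:3,:3].T+T[:3,3]
def proj(cam,P,st=None):
    c,T=ext(cam,st); P=np.atleast_2d(P); p=(P-T[:3,3])@T[:3,:3]; s=p[:,:2]/p[:,2:]
    s=s*(1+c["k1"]*(s**2).sum(1,keepdims=True)); return s*K(c)+[c["cx"],c["cy"]]
E
python3 - <<'E'
from h import *
print(ctrl.read_state())
for n in ["scene","top","wrist"]:
    im,d=ctrl.get_image(n); cv2.imwrite(f"pics/{n}0.png",im[:,:,::-1]); np.savez(f"{n}0.npz",im=im,d=d)
    c=ctrl.calibration(n); print(n,c["vfov"],c["cx"],c["k1"],np.round(c.get("extrinsics",c.get("mount")),3).tolist())
for cam in ["top","scene"]:
  for n in ["toast_1_mid","long_rack","short_rack_a","jar_jam","jar_honey"]:
    print(cam,n,[(np.round(x["bbox"]).tolist(),round(x["confidence"],2)) for x in ctrl.search_frame(cam,n)])
E
```

```text
pics
{'clock': 0.0, 'qpos': array([ 1.09122917,  0.62939226,  0.03845777,  1.51837008, -0.0270129 ,
        0.99625818, -0.01999008]), 'qd': array([ 0.0007046 ,  0.00059224, -0.00081965, -0.00098674,  0.00071948,
       -0.00034776,  0.00087796]), 'tau': array([ 1.98706821e-04, -5.63396323e+01,  1.22617140e+00, -1.93435639e+01,
        1.09784456e-02,  1.06581356e-02, -1.24029563e-05]), 'eef_pos': array([ 261.13291589, -594.61716992,  255.35874952]), 'tool_rot': array([-3.13968345e+00,  2.59059529e-05,  4.13757242e-01]), 'force': array([-0.07435205,  0.36455334, -0.13600938]), 'torque': array([ 0.04772794, -0.00239726,  0.072784  ]), 'gripper_force': 0.0, 'width': 85.45354249516276}
scene 47.28590875929953 327.2155664055148 -0.09228214117603173 [[-0.697, -0.504, 0.51, -221.839], [-0.717, 0.468, -0.517, 631.792], [0.022, -0.726, -0.687, 1089.481], [0.0, 0.0, 0.0, 1.0]]
top 44.755893937797666 320.2977294649897 0.022478279899930093 [[-0.313, -0.745, 0.589, -585.775], [-0.95, 0.246, -0.194, 258.474], [-0.001, -0.62, -0.784, 1571.837], [0.0, 0.0, 0.0, 1.0]]
wrist 63.883775465597274 319.92
[... 301 characters left out ...]
.0, 264.0], 0.67)]
top long_rack [([344.0, 219.0, 345.0, 223.0], 0.78)]
top short_rack_a [([211.0, 226.0, 242.0, 249.0], 0.74), ([277.0, 202.0, 312.0, 232.0], 0.65)]
top jar_jam [([247.0, 170.0, 265.0, 196.0], 0.6), ([294.0, 162.0, 313.0, 187.0], 0.56)]
top jar_honey []
scene toast_1_mid [([269.0, 266.0, 311.0, 301.0], 0.93), ([346.0, 180.0, 367.0, 209.0], 0.81), ([425.0, 174.0, 455.0, 190.0], 0.77), ([335.0, 191.0, 398.0, 217.0], 0.64)]
scene long_rack [([336.0, 191.0, 399.0, 208.0], 0.57)]
scene short_rack_a [([278.0, 204.0, 317.0, 248.0], 0.81), ([197.0, 264.0, 249.0, 302.0], 0.71)]
scene jar_jam [([270.0, 169.0, 292.0, 198.0], 0.97)]
scene jar_honey [([221.0, 188.0, 241.0, 224.0], 0.83)]
```

```bash
python3 - <<'E'
from h import *
a=np.load("top0.npz")["im"][140:290,190:480]; b=np.load("scene0.npz")["im"][150:320,170:470]
a=cv2.resize(a,None,fx=2.6,fy=2,interpolation=2) if 0 else cv2.resize(a,(754,390)); b=cv2.resize(b,(750,425))
cv2.imwrite("pics/top1.png",a[:,:,::-1]); cv2.imwrite("pics/scene1.png",b[:,:,::-1])
E
```

```text
(no output)
```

View pics/top1.png

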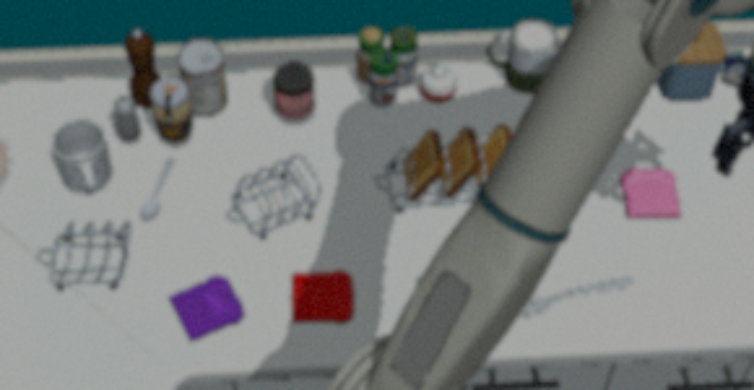

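View pics/scene1.png

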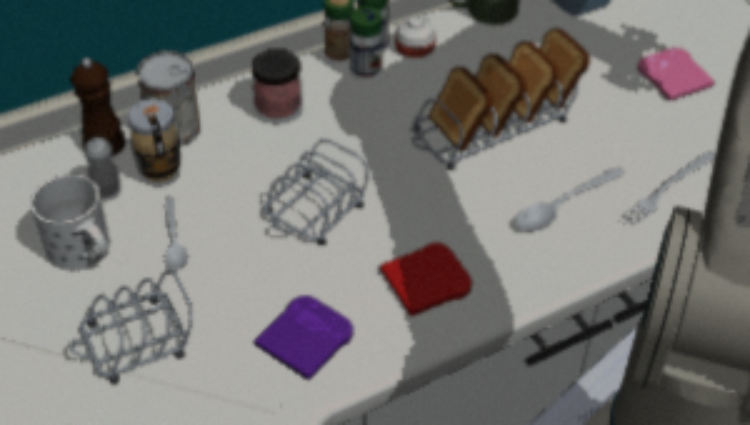

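The top view shows brown slices in the long rack (image px ~(353,203), (367,202), (381,200)), with the fourth hidden by the arm. The possible look-alikes lie flat: pink at (440,214), purple (270,259), red (314,254). I want only the brown ones standing in the rack. In the scene view the carrying loops are on the left end of each short rack, and the slices lean to the right. Next: rough 3D positions.

```bash
python3 - <<'E'
from h import *
print(ctrl.finger_overhang)
for cam,boxes in {"top":{"long":(335,175,400,225),"mid":(272,195,318,235),"left":(200,220,245,255)},"scene":{"long":(330,155,410,218),"mid":(270,200,322,250),"left":(192,255,252,306)}}.items():
    d=np.load(cam+"0.npz"); im,z=d["im"],d["d"]
    vv,uu=np.mgrid[0:400,0:640]; m=z>0
    P=np.full((400,640,3),np.nan); P[m]=pts(cam,np.c_[uu[m],vv[m]],z[m])
    np.save(cam+"P.npy",P)
    for n,(l,t,r,b) in boxes.items():
        q=P[t:b,l:r].reshape(-1,3); col=im[t:b,l:r].reshape(-1,3).astype(int)
        tab=q[np.abs(q[:,2])<8]; s=(q[:,2]>10)&(q[:,2]<130)
        if n=="long": s&=(col[:,0]-col[:,2]>40)
        w=q[s]; rr=cv2.minAreaRect(w[:,:2].astype(np.float32))
        print(cam,n,len(w),"tabz",np.nanmedian(tab[:,2]).round(1),"z",np.nanpercentile(w[:,2],[5,50,95,99]).round(),"mean",w.mean(0).round(),"rect",np.round(rr[0]),np.round(rr[1]),round(rr[2],1))
for cam in ["scene","top"]:
  for n in ["jar_jam","jar_honey"]:
    r=ctrl.search_frame(cam,n)
    if r:
      l,t,rr,b=np.array(r[0]["bbox"]).astype(int); q=np.load(cam+"P.npy")[(t+b)//2,(l+rr)//2]; print(cam,n,q.round())
E
```

```text
25.0
top long 398 tabz 0.4 z [ 49.  75. 100. 104.] mean [ 500. -286.   75.] rect [ 551. -318.] [138. 221.] 59.7
top mid 293 tabz 0.7 z [11. 20. 62. 66.] mean [550. -12.  30.] rect [565. -24.] [150. 191.] 71.1
top left 296 tabz 0.6 z [11. 21. 63. 66.] mean [535. 277.  31.] rect [552. 284.] [151. 158.] 72.3
scene long 1052 tabz 0.8 z [ 32.  77.  99. 102.] mean [ 494. -317.   74.] rect [ 565. -339.] [211. 232.] 74.4
scene mid 456 tabz 0.3 z [12. 22. 60. 63.] mean [550. -15.  31.] rect [552.  -7.] [ 95. 144.] 9.8
scene left 569 tabz -0.8 z [11. 18. 59. 61.] mean [539. 278.  29.] rect [574. 262.] [148. 187.] 64.6
scene jar_jam [705. -82.  73.]
scene jar_honey [719. 115.  85.]
top jar_jam [712. 108.  89.]
```

Emit:
play_rows(targets=[[0.6,30,-18.5,-3,23.7],[0.6,30,-18.5,-3,23.7],[0.6,30,-18.5,-3,23.7],[0.6,30,-18.5,-3,23.7],[0.6,30,-18.5,-3,23.7],[0.6,30,-18.5,-3,23.7],[0.6,30,-18.5,-3,23.7],[0.6,30,-18.5,-3,23.7],[0.6,30,-18.5,-3,23.7],[0.6,30,-18.5,-3,23.7]])

```text
clock: 1.85
eef_pos: [460.7, -306.5, 286.4]
tool_rot: [3.141, 0.001, -0.002]
force: [-0.3, -1.3, 0.3]
width: 34.3
gripper_force: 0.0
```

```bash
cat >> h.py <<'E'
def look(tag):
    st=ctrl.read_state(); im,d=ctrl.get_image("wrist"); np.savez(tag+".npz",im=im,d=d,pos=st["eef_pos"],rot=st["tool_rot"])
    vv,uu=np.mgrid[0:400,0:640]; m=d>0; P=np.full((400,640,3),np.nan); P[m]=pts("wrist",np.c_[uu[m],vv[m]],d[m],st)
    return st,im,d,P
E
python3 - <<'E'
from h import *
st,im,d,P=look("w1"); print(st["clock"],st["eef_pos"].round(1),st["tool_rot"].round(4),st["width"]); np.save("w1P.npy",P)
print([(np.round(x["bbox"]).tolist(),round(x["confidence"],2)) for x in ctrl.search_frame("wrist","toast_1_mid")])
print([(np.round(x["bbox"]).tolist(),round(x["confidence"],2)) for x in ctrl.search_frame("wrist","long_rack")])
cv2.imwrite("pics/w1.png",im[:,:,::-1])
E
```

```text
1.85 [ 460.7 -306.5  286.4] [ 3.1405e+00  6.0000e-04 -1.5000e-03] 34.29853595335581
[([0.0, 172.0, 43.0, 239.0], 0.88), ([239.0, 79.0, 284.0, 168.0], 0.87), ([80.0, 197.0, 153.0, 265.0], 0.68), ([476.0, 177.0, 559.0, 256.0], 0.63)]
[([198.0, 68.0, 413.0, 186.0], 0.66)]
```

View pics/w1.png

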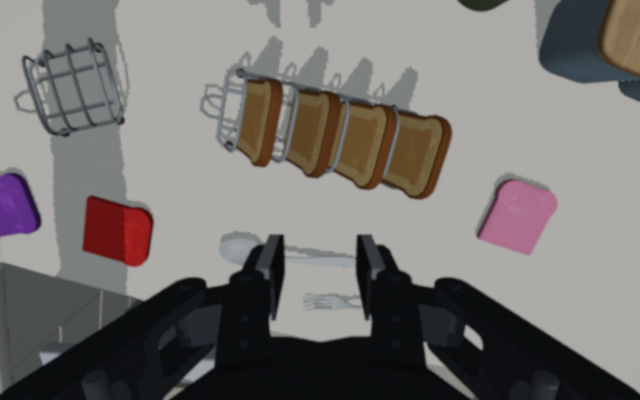

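Emit:
play_rows(targets=[[0.6,4,-30.5,4.5,0],[0.6,4,-30.5,4.5,0],[0.6,4,-30.5,4.5,0],[0.6,4,-30.5,4.5,0],[0.6,4,-30.5,4.5,0],[0.6,4,-30.5,4.5,0],[0.6,4,-30.5,4.5,0],[0.6,4,-30.5,4.5,0],[0.6,4,-30.5,4.5,0]])

```text
clock: 2.9
eef_pos: [501.6, -2.5, 241.4]
tool_rot: [3.14, 0.0, -0.003]
force: [0.5, -0.7, -0.2]
width: 34.1
gripper_force: 0.0
```

```bash
python3 - <<'E'
from h import *
st,im,d,P=look("w2"); print(st["clock"],st["eef_pos"].round(1),st["tool_rot"].round(4),st["width"]); np.save("w2P.npy",P); cv2.imwrite("pics/w2.png",im[:,:,::-1])
E
```

```text
2.9 [501.6  -2.5 241.4] [ 3.1402e+00  0.0000e+00 -2.6000e-03] 34.094721822947875
```

Emit:
play_rows(targets=[[0.6,-1,-28,0,0],[0.6,-1,-28,0,0],[0.6,-1,-28,0,0],[0.6,-1,-28,0,0],[0.6,-1,-28,0,0],[0.6,-1,-28,0,0],[0.6,-1,-28,0,0],[0.6,-1,-28,0,0]])

```text
clock: 3.75
eef_pos: [492.5, 277.9, 241.3]
tool_rot: [3.14, -0.0, -0.002]
force: [-1.0, -1.2, -0.6]
width: 34.0
gripper_force: 0.0
```

```bash
python3 - <<'E'
from h import *
st,im,d,P=look("w3"); print(st["clock"],st["eef_pos"].round(1),st["tool_rot"].round(4),st["width"]); np.save("w3P.npy",P); cv2.imwrite("pics/w3.png",im[:,:,::-1])
a=np.load("w2.npz")["im"][0:270,120:520]; b=im[0:270,120:520]
cv2.imwrite("pics/w23.png",np.vstack([cv2.resize(a,(440,297)),cv2.resize(b,(440,297))])[:,:,::-1])
E
```

```text
3.75 [492.5 277.9 241.3] [ 3.1402e+00 -4.0000e-04 -2.0000e-03] 33.97150477443459
```

View pics/w23.png

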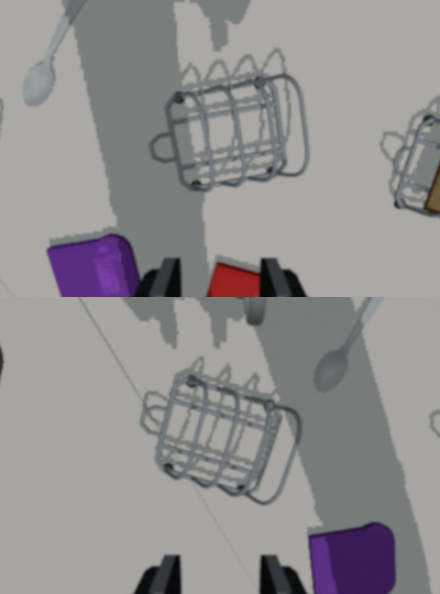

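The pictures show both short racks with the small loop at the left (-x) end and the arches leaning right. Mid rack: yaw slightly counter-clockwise. Left rack: clockwise ~15°. Fitting poses.

```bash
cat > fit.py <<'E'
from h import *
from scipy.optimize import least_squares
t28=np.tan(np.radians(28))
def racklocal(p,q):  # p: x,y,yaw(rack x dir angle)
    c,s=np.cos(p[2]),np.sin(p[2]); dx=q[:,0]-p[0]; dy=q[:,1]-p[1]
    return c*dx+s*dy, -s*dx+c*dy
def fit(q,p0,n):
    off=27.5*(np.arange(n)-(n-1)/2)
    def res(p):
        X,Y=racklocal(p,q); c=X-(q[:,2]-58)*t28
        a=np.min(np.abs(c[:,None]-off),1)
        hi=q[:,2]<48
        b=np.where(hi,np.abs(np.abs(Y)-45),np.clip(np.abs(Y)-46,0,None))
        return np.r_[np.minimum(a,10),np.minimum(b,15)]
    best=None
    for dx in range(-24,25,8):
      for dy in range(-24,25,8):
       for dw in (-.3,-.15,0,.15,.3):
        p=np.array(p0)+[dx,dy,dw]; e=np.sum(res(p)**2)
        if best is None or e<best[0]: best=(e,p)
    r=least_squares(res,best[1],loss="soft_l1",f_scale=2,x_scale=[1,1,.02],diff_step=1e-4)
    f=res(r.x); n_=len(q); return r.x,np.median(f[:n_]),np.median(f[n_:][q[:,2]<48]),n_
E
python3 - <<'E'
from fit import *
for tag,c0 in (("w2",(552,-12)),("w3",(537,278)),("topP",0),("sceneP",0)):
    P=np.load(tag+("P.npy" if tag[0]=="w" else ".npy"))
    for nm,cc in (("mid",(565,-28)),("left",(550,265))):
        if c0 and np.hypot(cc[0]-c0[0],cc[1]-c0[1])>50: continue
        q=P.reshape(-1,3); q=q[np.isfinite(q[:,0])]; q=q[(np.hypot(q[:,0]-cc[0]+10,q[:,1]-cc[1])<90)&(q[:,2]>22)&(q[:,2]<66)]
        r,a,b,n=fit(q,(cc[0],cc[1],-np.pi/2+(.1 if nm=="mid" else -.25)),4)
        print(tag,nm,r[:2].round(1),np.degrees(r[2]).round(1),a.round(1),b.round(1),n,q[:,2].max().round(1))
P=np.load("w1P.npy"); im=np.load("w1.npz")["im"].astype(int)
m=(im[:,:,0]-im[:,:,2]>45)&np.isfinite(P[:,:,0])&(P[:,:,2]>20)&(P[:,:,2]<115); m[:, 460:]=0; m[:60]=0;m[:,:200]=0
m&=(im[:,:,1]-im[:,:,2]>15); q=P[m]; print(len(q),np.percentile(q[:,2],[1,50,99]).round(1))
from scipy.optimize import minimize
# slices: rack X of face: c=X-z*tan(lean); search yaw, phase
def slices(q):
    best=None
    for w in np.radians(np.arange(-115,-90,.5)):
        X=np.cos(w)*q[:,0]+np.sin(w)*q[:,1]
        for l in np.radians(np.arange(26,38,1)):
            c=X-(q[:,2]-59)*np.tan(l); ph=np.angle(np.exp(2j*np.pi*c/55).mean()); conc=abs(np.exp(2j*np.pi*c/55).mean())
            if best is None or conc>best[0]: best=(conc,w,l,ph/2/np.pi*55)
    return best
b=slices(q); print("conc",b[0],"yaw",np.degrees(b[1]),"lean",np.degrees(b[2]))
w,l,ph=b[1:]; X=np.cos(w)*q[:,0]+np.sin(w)*q[:,1]; Y=-np.sin(w)*q[:,0]+np.cos(w)*q[:,1]
k=np.round((X-(q[:,2]-59)*np.tan(l)-ph)/55)
for kk in np.unique(k):
    s=k==kk
    if s.sum()<60: continue
    ps=q[s]; c=(X-(q[:,2]-59)*np.tan(l))[s]
    top=ps[:,2]>np.percentile(ps[:,2],98)
    A=np.c_[ps,np.ones(len(ps))]; 
    print(kk,s.sum(),"Yrange",np.percentile(Y[s],[1,99]).round(1),"c",np.percentile(c,[5,25,50,75,95]).round(1),"zmax",ps[:,2].max().round(1),"top X,Y",X[s][top].mean().round(1),Y[s][top].mean().round(1))
E
```

```text
w2 mid [555.7 -32. ] -80.3 0.8 2.3 2249 61.4
w3 left [531.5 258.3] -107.0 0.8 2.2 2180 62.0
topP mid [557.8 -30.4] -79.5 2.3 3.5 128 65.8
topP left [532.  259.7] -106.9 1.3 4.3 136 65.8
sceneP mid [555.4 -32.6] -80.5 2.1 1.7 223 65.2
sceneP left [531.  258.3] -106.6 1.5 2.3 254 64.0
12359 [ 31.5  84.5 101.6]
conc 0.9573404395516776 yaw -103.0 lean 32.0
2.0 2501 Yrange [519.  593.4] c [109.4 110.2 111.6 113.3 118.8] zmax 103.1 top X,Y 137.3 556.7
3.0 2775 Yrange [521.1 592.6] c [163.7 164.5 165.6 167.6 174.4] zmax 102.9 top X,Y 191.5 559.8
4.0 3615 Yrange [519.9 594.3] c [218.8 219.7 220.8 222.3 227. ] zmax 102.3 top X,Y 246.5 555.7
5.0 3468 Yrange [522.9 595.4] c [273.8 274.9 275.8 277.  279.9] zmax 102.7 top X,Y 301.5 561.7
```

```bash
python3 - <<'E'
from h import *
a=np.load("w3.npz")["im"][60:200,240:410]
cv2.imwrite("pics/w3z.png",cv2.resize(a,None,fx=4,fy=4,interpolation=cv2.INTER_CUBIC)[:,:,::-1])
# height profile of points by rack coords, near floor crossings
from fit import racklocal,t28
P=np.load("w3P.npy").reshape(-1,3); P=P[np.isfinite(P[:,0])]
X,Y=racklocal((531.5,258.3,np.radians(-107)),P)
for y0,y1 in ((-10,10),(12,20),(-20,-12),(20,30),(38,48)):
    s=(Y>y0)&(Y<y1)&(np.abs(X)<110)
    h=[ (int(x),round(float(np.percentile(P[s&(np.abs(X-x)<2),2],90)))) for x in range(-100,60,4) if (s&(np.abs(X-x)<2)).sum()>3]
    print(y0,y1,h)
E
```

```text
-10 10 [(-100, 2), (-96, 28), (-92, 29), (-88, 26), (-84, 2), (-80, 2), (-76, 17), (-72, 17), (-68, 2), (-64, 1), (-60, 1), (-56, 1), (-52, 1), (-48, 1), (-44, 1), (-40, 60), (-36, 1), (-32, 1), (-28, 2), (-24, 1), (-20, 1), (-16, 59), (-12, 60), (-8, 1), (-4, 1), (0, 1), (4, 1), (8, 1), (12, 60), (16, 60), (20, 1), (24, 2), (28, 16), (32, 16), (36, 1), (40, 60), (44, 60), (48, 1), (52, 1)]
12 20 [(-100, 2), (-96, 1), (-92, 1), (-88, 1), (-84, 22), (-80, 20), (-76, 18), (-72, 17), (-68, 2), (-64, 2), (-60, 15), (-56, 7), (-52, 2), (-48, 5), (-44, 15), (-40, 60), (-36, 1), (-32, 2), (-28, 1), (-24, 1), (-20, 1), (-16, 59), (-12, 60), (-8, 0), (-4, 1), (0, 1), (4, 1), (8, 1), (12, 60), (16, 60), (20, 1), (24, 1), (28, 16), (32, 16), (36, 1), (40, 60), (44, 60), (48, 1), (52, 1)]
-20 -12 [(-100, 1), (-96, 1), (-92, 1), (-88, 1), (-84, 21), (-80, 20), (-76, 18), (-72, 16), (-68, 16), (-64, 14), (-60, 13), (-56, 14), (-52, 13), (-48, 14), (-44, 36), (-40, 60), (-36, 3), (-32, 2), (-28, 1), (-24, 3), (-20, 2), (-16, 60), (-12, 61), (-8, 1), (-4, 5), (0, 318), (4, 317), (8, 316), (12, 297),
[... 251 characters left out ...]
 (-52, 17), (-48, 17), (-44, 17), (-40, 59), (-36, 17), (-32, 16), (-28, 16), (-24, 16), (-20, 16), (-16, 58), (-12, 60), (-8, 16), (-4, 16), (0, 17), (4, 17), (8, 16), (12, 59), (16, 59), (20, 1), (24, 16), (28, 17), (32, 15), (36, 1), (40, 59), (44, 59), (48, 1), (52, 1), (56, 2)]
38 48 [(-100, 1), (-96, 1), (-92, 1), (-88, 1), (-84, 1), (-80, 1), (-76, 1), (-72, 16), (-68, 17), (-64, 17), (-60, 25), (-56, 32), (-52, 40), (-48, 48), (-44, 52), (-40, 16), (-36, 19), (-32, 27), (-28, 35), (-24, 42), (-20, 50), (-16, 52), (-12, 17), (-8, 21), (-4, 28), (0, 36), (4, 43), (8, 50), (12, 52), (16, 16), (20, 21), (24, 29), (28, 37), (32, 44), (36, 51), (40, 53), (44, 1), (48, 1), (52, 1), (56, 2)]
```

View pics/w3z.png

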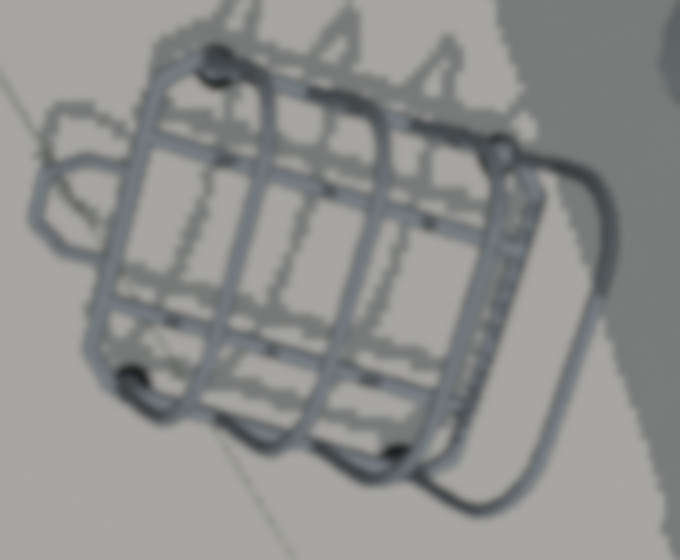

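The zoom shows the arch tops at constant spacing, and bottom cross wires only at the ends. The rack fits agree across three cameras. Choice: the brown slices in the long rack; red, purple and pink are on the worktop. I'll take them from the +x end first and fill slot 3 before slot 1.

```bash
cat >> h.py <<'E'
W=dict(L=np.radians(-103.),A=np.radians(-80.4),B=np.radians(-107.))
O=dict(L=(0,0),A=(555.7,-32.),B=(531.5,258.3))
def wpos(r,X,Y,z):
    w=W[r]; return np.array([O[r][0]+X*np.cos(w)-Y*np.sin(w),O[r][1]+X*np.sin(w)+Y*np.cos(w),z])
def delta(r,X,Y,z,st=None):
    "move in tool axes: cm, cm, cm, deg; st: (pos,yaw)"
    if st is None: s=ctrl.read_state(); st=(s["eef_pos"],s["tool_rot"][2])
    d=wpos(r,X,Y,z)-st[0]; c,s=np.cos(st[1]),np.sin(st[1])
    return np.round([(c*d[0]+s*d[1])/10,(s*d[0]-c*d[1])/10,-d[2]/10,np.degrees(st[1]-(W[r]+np.pi/2))],2)
E
python3 - <<'E'
from h import *
print(wpos("L",301.5,557.3,170),delta("L",301.5,557.3,170))
E
```

```text
[ 475.19369422 -419.13779712  170.        ] [-1.49 69.61  7.14 12.79]
```

Emit:
play_rows(targets=[[0.6,-1.5,69.6,0,12.8],[0.6,-1.5,69.6,0,12.8],[0.6,-1.5,69.6,0,12.8],[0.6,-1.5,69.6,0,12.8],[0.6,-1.5,69.6,0,12.8],[0.6,-1.5,69.6,0,12.8],[0.6,-1.5,69.6,0,12.8],[0.6,-1.5,69.6,0,12.8],[0.6,-1.5,69.6,0,12.8],[0.6,-1.5,69.6,0,12.8]])

```text
clock: 4.8
eef_pos: [478.7, -224.7, 241.8]
tool_rot: [3.141, -0.0, -0.228]
force: [0.7, -0.4, 0.1]
width: 34.6
gripper_force: 0.0
```

```bash
python3 - <<'E'
from h import *
print(delta("L",301.5,557.3,170))
E
```

```text
[ 4.06 19.01  7.18 -0.08]
```

Emit:
play_rows(targets=[[0.6,4.1,19,7.2,0],[0.6,4.1,19,7.2,0],[0.6,4.1,19,7.2,0],[0.6,4.1,19,7.2,0],[0.6,4.1,19,7.2,0],[0.6,4.1,19,7.2,0]])

```text
clock: 5.4
eef_pos: [475.0, -418.1, 168.5]
tool_rot: [3.14, 0.002, -0.231]
force: [0.9, 0.5, 0.0]
width: 34.2
gripper_force: 0.0
```

```bash
cat > slices.py <<'E'
from h import *
def slices(tag):
    st,im,d,P=look(tag); im=im.astype(int)
    m=(im[:,:,0]-im[:,:,2]>45)&np.isfinite(P[:,:,0])&(P[:,:,2]>25)&(P[:,:,2]<112)&(im[:,:,1]-im[:,:,2]>15)
    q=P[m]; w=W["L"]; X=np.cos(w)*q[:,0]+np.sin(w)*q[:,1]; Y=-np.sin(w)*q[:,0]+np.cos(w)*q[:,1]
    t=np.tan(np.radians(32)); c=X-(q[:,2]-59)*t; k=np.round((c-1.5)/55)
    for kk in np.unique(k):
        s=k==kk
        if s.sum()<150: continue
        top=q[s][:,2]>np.percentile(q[s][:,2],97)
        print(kk,s.sum(),"Y",np.percentile(Y[s],[1,99]).round(1),"c",np.percentile(c[s],[5,25,50,75,95]).round(1),"zmax",q[s][:,2].max().round(1),"ridgeX",X[s][top].mean().round(1))
    return st
E
python3 - <<'E'
from slices import *
st=slices("w4"); print(st["eef_pos"],st["tool_rot"],st["width"],delta("L",301.5,557.3,110))
cv2.imwrite("pics/w4.png",np.load("w4.npz")["im"][:,:,::-1])
E
```

```text
2.0 2028 Y [519.4 594.6] c [111.2 113.6 116.6 119.5 122. ] zmax 102.5 ridgeX 138.6
3.0 1992 Y [521.2 594.6] c [165.6 167.9 170.9 174.  176.5] zmax 102.5 ridgeX 192.8
4.0 3812 Y [522.5 596. ] c [219.4 220.1 221.8 224.8 229.8] zmax 102.8 ridgeX 247.6
5.0 5337 Y [524.1 594.6] c [273.9 274.7 275.7 277.3 282.7] zmax 102.6 ridgeX 301.9
[ 474.96686607 -418.13571195  168.50959322] [ 3.14048846e+00  2.41844194e-03 -2.30866393e-01] 34.2294526900085 [-0.06  0.37  5.91 -0.03]
```

View pics/w4.png

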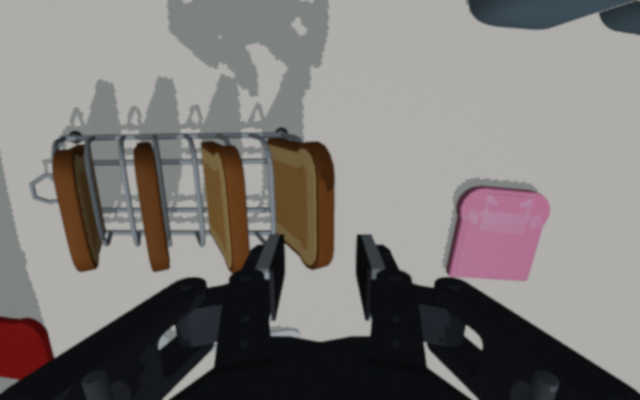

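Emit:
play_rows(targets=[[0.6,-0.1,0.4,3.5,0],[0.6,-0.1,0.4,5.9,0],[0.6,-0.1,0.4,5.9,0],[1,-0.1,0.4,5.9,0],[1,-0.1,0.4,5.9,0],[1,-0.1,0.4,5.9,0],[1,-0.1,0.4,5.9,0]])

```text
clock: 6.15
eef_pos: [478.5, -416.9, 113.3]
tool_rot: [-3.141, -0.003, -0.222]
force: [-0.7, 3.2, 5.9]
width: 15.0
gripper_force: 54.7
```

Emit:
play_rows(targets=[[1,0,0.7,-1.5,0],[1,0,1.4,-3,0],[1,0,2,-4.5,0],[1,0,2.4,-6.5,0],[1,0,2.4,-9,0],[1,0,2.4,-11,0],[1,0,2.4,-11,0]])

```text
clock: 6.85
eef_pos: [473.7, -443.0, 225.6]
tool_rot: [3.137, -0.008, -0.223]
force: [-0.2, 0.2, -0.1]
width: 10.5
gripper_force: 67.9
```

```bash
cat > held.py <<'E'
from h import *
def held(tag):
    "slice in the hand, tool coordinates (mm): side profile"
    st,im,d,P=look(tag); im=im.astype(int)
    T=R.from_euler('xyz',st["tool_rot"]).as_matrix(); q=(P-st["eef_pos"])@T
    m=np.isfinite(q[:,:,0])&(im[:,:,0]-im[:,:,2]>35)&(q[:,:,2]>12)&(q[:,:,2]<125)&(np.abs(q[:,:,0])<60)&(np.abs(q[:,:,1])<60)
    a=q[m]; print("held n",len(a),"x",np.percentile(a[:,0],[1,99]).round(1),"z",np.percentile(a[:,2],[1,99]).round(1))
    for z in range(15,115,12):
        s=np.abs(a[:,2]-z)<6
        if s.sum()>20: print(" z",z,s.sum(),"y",np.percentile(a[s,1],[3,50,97]).round(1),"x",np.percentile(a[s,0],[3,97]).round(1))
    print("world z bottom",P[m][:,2].min().round(1),"state",st["clock"],st["eef_pos"].round(1),st["tool_rot"].round(3),st["width"],st["gripper_force"])
    return st
E
python3 - <<'E'
from held import *
held("w5"); cv2.imwrite("pics/w5.png",np.load("w5.npz")["im"][:,:,::-1])
E
```

```text
held n 3523 x [-33.8  42. ] z [14.5 27.5]
 z 15 3194 y [-3.8  1.1  6. ] x [-30.8  35.5]
 z 27 329 y [-3.3  1.1  6.1] x [35.8 42.7]
world z bottom 196.0 state 6.85 [ 473.7 -443.   225.6] [ 3.137 -0.008 -0.223] 10.46630756897015 67.92051140684634
```

View pics/w5.png

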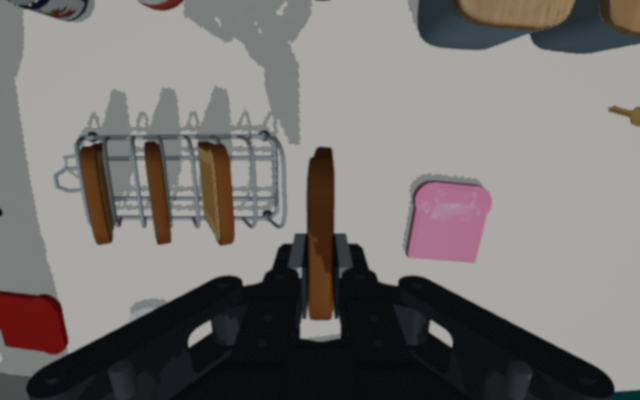

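Slice 4 is held upright at (320,235), and three slices remain in the rack at left. On to short rack A, slot 3.

```bash
sed -i 's/(q\[:,:,2\]>12)/(q[:,:,2]>-15)/' held.py; python3 - <<'E'
from h import *
print(delta("A",22.4,-4,200))
T=np.load("w5.npz"); d=T["d"]; P=pts("wrist",np.array([[320,170],[320,200],[320,235],[320,270],[320,300],[312,200],[328,200]]),np.array([d[170,320],d[200,320],d[235,320],d[270,320],d[300,320],d[200,312],d[200,328]]),dict(tool_rot=T["rot"],eef_pos=T["pos"]))
print(((P-T["pos"])@R.from_euler('xyz',T["rot"]).as_matrix()).round(1).tolist())
E
```

```text
[ -0.5  -39.61   2.35 -22.37]
[[39.7, 1.1, 24.6], [27.9, 1.1, 16.3], [11.9, 1.1, 15.4], [-5.8, 1.1, 15.7], [-21.8, 1.2, 15.6], [27.9, -2.4, 16.5], [27.8, 4.6, 16.7]]
```

Emit:
play_rows(targets=[[1,-0.5,0,-3,0],[1,-0.5,-39.6,-3,-22.4],[1,-0.5,-39.6,-3,-22.4],[1,-0.5,-39.6,-3,-22.4],[1,-0.5,-39.6,-3,-22.4],[1,-0.5,-39.6,-3,-22.4],[1,-0.5,-39.6,-3,-22.4],[1,-0.5,-39.6,-3,-22.4],[1,-0.5,-39.6,-3,-22.4],[1,-0.5,-39.6,-3,-22.4]])

```text
clock: 7.9
eef_pos: [555.4, -44.4, 249.9]
tool_rot: [-3.136, -0.001, 0.18]
force: [-0.3, 1.1, 0.1]
width: 10.9
gripper_force: 67.9
```

```bash
python3 - <<'E'
from held import *
held("w6"); print(delta("A",22.4,-4,175))
E
```

```text
held n 3779 x [-35.3  42.2] z [14.1 28.4]
 z 15 3354 y [-4.1  1.   6.1] x [-31.5  35. ]
 z 27 393 y [-3.9  1.   6. ] x [-32.6  42.5]
world z bottom 218.3 state 7.9 [555.4 -44.4 249.9] [-3.136e+00 -1.000e-03  1.800e-01] 10.865595362819391 67.94026262126863
[-0.01  0.57  7.49  0.48]
```

Emit:
play_rows(targets=[[1,0,0.6,5,0.5],[1,0,0.6,7.5,0.5],[1,0,0.6,7.5,0.5],[1,0,0.6,7.5,0.5],[1,0,0.6,7.5,0.5]])

```text
clock: 8.45
eef_pos: [556.5, -60.7, 176.9]
tool_rot: [3.141, -0.003, 0.158]
force: [0.4, -0.2, -0.3]
width: 10.4
gripper_force: 67.9
```

```bash
python3 - <<'E'
from h import *
s=ctrl.read_state(); print(s["eef_pos"].round(1),s["tool_rot"].round(3),s["force"].round(1),delta("A",22.4,-4,149))
# wires seen by wrist, check the rack pose from here
from fit import fit
st,im,d,P=look("w7"); q=P.reshape(-1,3); q=q[np.isfinite(q[:,0])]; q=q[(np.hypot(q[:,0]-555,q[:,1]+25)<90)&(q[:,2]>22)&(q[:,2]<64)]
print(fit(q,(556,-32,W["A"]),4))
E
```

```text
[556.5 -60.7 176.9] [ 3.141e+00 -3.000e-03  1.580e-01] [ 0.4 -0.2 -0.3] [-0.   -0.61  2.79 -0.54]
(array([555.9902927 , -32.50885295,  -1.39867315]), np.float64(1.092131465052411), np.float64(2.3641698111230838), 2797)
```

Emit:
play_rows(targets=[[1,0,-0.6,0,-0.5],[1,0,-0.6,1.4,-0.5],[1,0,-0.6,2.8,-0.5],[1,0,-0.6,2.8,-0.5],[1,0,-0.6,2.8,-0.5]])

```text
clock: 9.0
eef_pos: [554.7, -53.9, 148.0]
tool_rot: [-3.142, -0.001, 0.168]
force: [0.5, 0.2, -0.1]
width: 10.9
gripper_force: 67.9
```

```bash
python3 - <<'E'
from h import *
s=ctrl.read_state(); print(s["eef_pos"].round(1),s["tool_rot"].round(3),s["force"].round(1),s["width"],delta("A",22.4,-4,149),delta("A",47,-4,120))
E
```

```text
[554.7 -53.9 148. ] [-3.142e+00 -1.000e-03  1.680e-01] [ 0.5  0.2 -0.1] 10.873159755821776 [ 0.06  0.1  -0.1   0.04] [0.06 2.56 2.8  0.04]
```

Emit:
play_rows(targets=[[1,0,1,0.1,0],[1,0,1.8,0.2,0],[1,0,2.6,0.4,0],[1,0,3.4,0.8,0],[1,0,4,1.2,0],[1,0,4,1.2,0]])

```text
clock: 9.6
eef_pos: [560.9, -92.5, 135.7]
tool_rot: [-3.139, 0.0, 0.168]
force: [-1.6, 4.9, -0.7]
width: 10.6
gripper_force: 71.4
```

```bash
python3 - <<'E'
from held import *
held("w8"); s=ctrl.read_state(); print(s["force"].round(1),delta("A",22.4,-4,149))
cv2.imwrite("pics/w8.png",np.load("w8.npz")["im"][:,:,::-1])
E
```

```text
held n 7818 x [-34.4  41.8] z [17.2 90.6]
 z 15 2365 y [-4.5 -0.4  5.4] x [-28.9  30.6]
 z 27 2004 y [-11.3  -4.4   6. ] x [-33.1  41.6]
 z 39 792 y [-17.8 -14.6 -11.3] x [-1.1 42.1]
 z 51 691 y [-24.  -20.9 -18. ] x [-8.  38.6]
 z 63 662 y [-29.6 -26.8 -23.9] x [-21.6  38.4]
 z 75 714 y [-35.7 -32.7 -29.9] x [-33.5  37.9]
 z 87 563 y [-41.4 -38.6 -35.9] x [-35.1  37.4]
world z bottom 41.1 state 9.6 [560.9 -92.5 135.7] [-3.139  0.     0.168] 10.643419636806238 71.39611288905144
[-1.2  4.9 -0.6] [ 0.09 -3.81 -1.33  0.03]
```

View pics/w8.png

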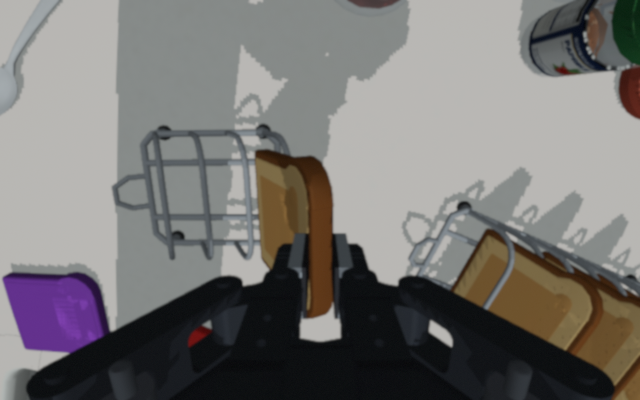

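Emit:
play_rows(targets=[[1,0,-0.4,0.8,0],[1,0,-0.85,1.6,0],[1,0,-0.9,1.7,0],[1,0,-0.9,1.7,0],[0.65,0,-0.9,1.7,0],[0.6,0,-0.9,1.7,0],[0.6,0,-0.9,1.7,0]])

```text
clock: 10.35
eef_pos: [559.7, -86.0, 118.3]
tool_rot: [3.14, -0.0, 0.167]
force: [-0.4, 0.3, -0.6]
width: 34.2
gripper_force: 0.0
```

Emit:
play_rows(targets=[[0.6,0,0,-2,0],[0.6,0,0,-6,0],[0.6,0,0,-10,0],[0.6,0,0,-10,0]])

```text
clock: 10.75
eef_pos: [563.0, -86.1, 223.5]
tool_rot: [3.138, -0.01, 0.167]
force: [0.8, 0.6, -0.1]
width: 34.5
gripper_force: 0.0
```

```bash
cat > placed.py <<'E'
from h import *
def placed(tag,r):
    st,im,d,P=look(tag); im=im.astype(int)
    m=(im[:,:,0]-im[:,:,2]>40)&np.isfinite(P[:,:,0])&(P[:,:,2]>20)&(P[:,:,2]<125)&(im[:,:,1]-im[:,:,2]>15)
    q=P[m]; w=W[r]; dx=q[:,0]-O[r][0]; dy=q[:,1]-O[r][1]; X=np.cos(w)*dx+np.sin(w)*dy; Y=-np.sin(w)*dx+np.cos(w)*dy
    for nm,c0 in (("slot1",-23.5),("slot3",31.5)):
        c=X-(q[:,2]-59)*np.tan(np.radians(28)); s=(np.abs(c-c0)<20)&(np.abs(Y)<60)
        if s.sum()<100: print(nm,"empty",s.sum()); continue
        f=s&(q[:,2]<85); a,b=np.polyfit(q[f][:,2]-59,X[f],1) if f.sum()>100 else (np.nan,np.nan)
        top=s&(q[:,2]>np.percentile(q[s][:,2],97))
        print(nm,s.sum(),"lean",np.degrees(np.arctan(a)).round(1),"faceX@59",round(b,1),"want",c0-7.4,"zmax",np.percentile(q[s][:,2],99.5).round(1),"ridgeX",X[top].mean().round(1),"Y",np.percentile(Y[s],[1,99]).round(1))
    s=ctrl.read_state(); print(s["clock"],s["eef_pos"].round(1),s["width"],s["force"].round(1))
E
python3 - <<'E'
from placed import *
placed("w9","A")
print(delta("L",247,559,170))
E
```

```text
slot1 empty 0
slot3 3968 lean 28.2 faceX@59 25.7 want 24.1 zmax 101.9 ridgeX 50.9 Y [-40.4  36.4]
10.8 [561.4 -85.8 221. ] 34.0756396782462 [-1.  -0.7 -0.2]
[-11.79  26.47   5.1   22.56]
```

Slice 4 is seated in A3, leaning 28.2° and 1.6 mm off. Next is slice 3, for B3.

Emit:
play_rows(targets=[[0.6,-11.8,26.5,2,22.6],[0.6,-11.8,26.5,2,22.6],[0.6,-11.8,26.5,2,22.6],[0.6,-11.8,26.5,2,22.6],[0.6,-11.8,26.5,2,22.6],[0.6,-11.8,26.5,2,22.6],[0.6,-11.8,26.5,5,22.6],[0.6,-11.8,26.5,5,22.6],[0.6,-11.8,26.5,5,22.6],[0.6,-11.8,26.5,5,22.6]])

```text
clock: 11.8
eef_pos: [488.5, -364.6, 168.8]
tool_rot: [-3.141, -0.0, -0.225]
force: [0.7, 0.5, 0.4]
width: 34.0
gripper_force: 0.0
```

```bash
python3 - <<'E'
from slices import *
st=slices("w10"); print(st["eef_pos"].round(1),st["tool_rot"].round(3),st["width"],delta("L",247,559,110))
E
```

```text
2.0 2061 Y [520.  594.8] c [110.7 113.1 116.2 119.3 121.8] zmax 102.7 ridgeX 138.2
3.0 3482 Y [524.3 594.4] c [164.4 165.1 166.8 170.2 175. ] zmax 102.4 ridgeX 192.6
4.0 5705 Y [521.6 594.1] c [219.  219.7 220.9 222.6 228.6] zmax 103.1 ridgeX 247.0
[ 488.5 -364.6  168.8] [-3.141 -0.    -0.225] 33.99621872015711 [0.08 0.16 5.91 0.13]
```

Emit:
play_rows(targets=[[0.6,0.1,0.2,3.5,0],[0.6,0.1,0.2,6,0],[0.6,0.1,0.2,6,0],[1,0.1,0.2,6,0],[1,0.1,0.2,6,0],[1,0.1,0.2,6,0],[1,0.1,0.2,6,0]])

```text
clock: 12.55
eef_pos: [489.6, -366.4, 110.4]
tool_rot: [-3.14, -0.002, -0.226]
force: [-0.3, 4.6, 6.8]
width: 16.3
gripper_force: 53.7
```

Emit:
play_rows(targets=[[1,0,0.7,-1.5,0],[1,0,1.4,-3,0],[1,0,2,-4.5,0],[1,0,2.4,-6.5,0],[1,0,2.4,-9,0],[1,0,2.4,-13,0],[1,0,2.4,-14,0],[1,0,2.4,-14,0],[1,0,2.4,-14,0]])

```text
clock: 13.45
eef_pos: [482.3, -391.2, 248.1]
tool_rot: [3.141, 0.0, -0.227]
force: [-0.2, 0.6, 0.1]
width: 11.1
gripper_force: 60.5
```

```bash
python3 - <<'E'
from held import *
held("w11"); print(delta("B",22.5,-4,200))
E
```

```text
held n 3568 x [-36.2  40.6] z [16.8 31. ]
 z 15 2881 y [-4.2  0.7  6. ] x [-31.5  29.7]
 z 27 667 y [-4.7  0.6  5.3] x [-37.   40.7]
world z bottom 213.6 state 13.45 [ 482.3 -391.2  248.1] [ 3.141  0.    -0.227] 11.081328952180158 60.46283158706501
[-10.33 -62.15   4.73   4.01]
```

Emit:
play_rows(targets=[[1,-10.3,-62,0,4],[1,-10.3,-62,0,4],[1,-10.3,-62,0,4],[1,-10.3,-62,0,4],[1,-10.3,-62,0,4],[1,-10.3,-62,0,4],[1,-10.3,-62,0,4],[1,-10.3,-62,0,4],[1,-10.3,-62,0,4],[1,-10.3,-62,0,4]])

```text
clock: 14.5
eef_pos: [512.8, 109.6, 247.0]
tool_rot: [3.14, 0.002, -0.297]
force: [1.4, -0.5, -1.1]
width: 10.8
gripper_force: 60.4
```

```bash
python3 - <<'E'
from h import *
print(delta("B",22.8,-2,180))
E
```

```text
[-2.760e+00 -1.249e+01  6.700e+00  1.000e-02]
```

Emit:
play_rows(targets=[[1,-2.8,-12.5,0,0],[1,-2.8,-12.5,0,0],[1,-2.8,-12.5,0,0],[1,-2.8,-12.5,4,0],[1,-2.8,-12.5,6.7,0],[1,-2.8,-12.5,6.7,0],[1,-2.8,-12.5,6.7,0]])

```text
clock: 15.2
eef_pos: [523.1, 235.0, 180.6]
tool_rot: [3.14, 0.001, -0.297]
force: [0.3, -0.4, -0.1]
width: 10.2
gripper_force: 60.4
```

```bash
python3 - <<'E'
from h import *
s=ctrl.read_state(); print(s["eef_pos"].round(1),s["tool_rot"].round(3),delta("B",22.8,-2,150))
from fit import fit
st,im,d,P=look("w12"); q=P.reshape(-1,3); q=q[np.isfinite(q[:,0])]; q=q[(np.hypot(q[:,0]-531,q[:,1]-265)<90)&(q[:,2]>22)&(q[:,2]<64)]
r=fit(q,(531.5,258.3,W["B"]),4); print(r, np.degrees(r[0][2]))
E
```

```text
[523.1 235.  180.6] [ 3.14e+00  1.00e-03 -2.97e-01] [-0.08 -0.19  3.06 -0.01]
(array([531.71734884, 257.73875971,  -1.8644998 ]), np.float64(1.0513668720499885), np.float64(2.292716577700766), 2312) -106.82796934128567
```

Emit:
play_rows(targets=[[1,-0.1,-0.2,0,0],[1,-0.1,-0.2,1.5,0],[1,-0.1,-0.2,3,0],[1,-0.1,-0.2,3,0],[1,-0.1,-0.2,3,0]])

```text
clock: 15.75
eef_pos: [532.8, 241.4, 159.3]
tool_rot: [-3.125, -0.019, -0.298]
force: [4.9, 1.0, 25.7]
width: 11.0
gripper_force: 91.2
```

Emit:
play_rows(targets=[[1,0,1,0.1,0],[1,0,1.8,0.2,0],[1,0,2.6,0.4,0],[1,0,3.4,0.8,0],[1,0,4,1.2,0],[1,0,4,1.2,0]])

```text
clock: 16.35
eef_pos: [521.9, 212.8, 147.5]
tool_rot: [-3.112, -0.02, -0.293]
force: [7.8, 19.8, 10.5]
width: 10.8
gripper_force: 113.1
```

```bash
python3 - <<'E'
from held import *
held("w13"); s=ctrl.read_state(); print(s["force"].round(1),delta("B",22.8,-2,150))
E
```

```text
held n 4856 x [-36.9  40.1] z [ 7.3 66.2]
 z 15 2924 y [-5.5  1.5  6.3] x [-34.7  37.3]
 z 27 333 y [-8.3 -6.5  3.8] x [11.3 40.6]
 z 39 145 y [-10.7  -9.6  -8.6] x [ 5.7 33. ]
 z 51 119 y [-12.7 -11.6 -10.5] x [ 1.2 32.2]
 z 63 103 y [-14.6 -13.5 -12.5] x [-4.3 32.3]
 z 75 28 y [-15.1 -14.7 -14.4] x [ 3.9 31.6]
world z bottom 76.2 state 16.35 [521.9 212.8 147.5] [-3.112 -0.02  -0.293] 10.779198510423708 113.06102299131453
[ 7.8 19.   9.8] [-0.6  -2.33 -0.3   0.21]
```

The slice brushed the -x crossbar and was pushed up in the grip, so it is only leaning 10°. I'll loosen to a 22 mm cage (which allows 28° lean) and follow it down.

Emit:
play_rows(targets=[[0.74,0,0.8,0.5,0],[0.74,0,1.2,1.5,0],[0.74,0,1,2.5,0],[0.74,0,0.8,2.9,0],[0.74,0,0.8,2.9,0]])

```text
clock: 16.9
eef_pos: [508.6, 189.2, 110.3]
tool_rot: [3.138, 0.001, -0.299]
force: [-2.2, -5.7, 12.9]
width: 22.3
gripper_force: 6.4
```

```bash
python3 - <<'E'
from held import *
held("w14"); s=ctrl.read_state(); print(s["force"].round(1),delta("B",54,-2,118))
from placed import placed
placed("w15","B")
E
```

```text
held n 7253 x [-31.4  43.8] z [21.4 59.9]
 z 15 24 y [-21.8 -20.  -18.9] x [ 6.6 27.7]
 z 27 3046 y [-32.  -23.3 -14. ] x [-2.5 42.2]
 z 39 1957 y [-43.7 -37.9 -29.8] x [-19.7  43.6]
 z 51 1780 y [-55.2 -49.4 -44.1] x [-30.6  41.3]
 z 63 441 y [-59.1 -56.9 -54.6] x [-34.9  42.2]
world z bottom 45.6 state 16.9 [508.6 189.2 110.3] [ 3.138e+00  1.000e-03 -2.990e-01] 22.299705425955864 6.446041292510927
[-1.9 -6.4 11.6] [-0.03 -1.88 -0.77 -0.12]
slot1 empty 0
slot3 8243 lean 45.5 faceX@59 23.8 want 24.1 zmax 89.0 ridgeX 52.9 Y [-34.6  41.4]
17.0 [508.6 189.2 110.3] 22.270475066173336 [-2.3 -5.5 11.5]
```

Emit:
play_rows(targets=[[0.74,0,0,-2,0],[0.74,0,0,-5,0],[0.74,0,0,-8,0],[0.6,0,0,-8,0]])

```text
clock: 17.4
eef_pos: [511.1, 192.3, 192.8]
tool_rot: [-3.138, -0.004, -0.297]
force: [0.1, 0.3, -0.8]
width: 33.6
gripper_force: 0.0
```

```bash
python3 - <<'E'
from placed import *
placed("w16","B"); cv2.imwrite("pics/w16.png",np.load("w16.npz")["im"][:,:,::-1])
E
```

```text
slot1 empty 0
slot3 5615 lean 44.8 faceX@59 24.0 want 24.1 zmax 89.3 ridgeX 52.6 Y [-36.9  40.1]
17.45 [510.  192.  191.1] 33.942467306775946 [ 0.1  0.3 -0.1]
```

View pics/w16.png

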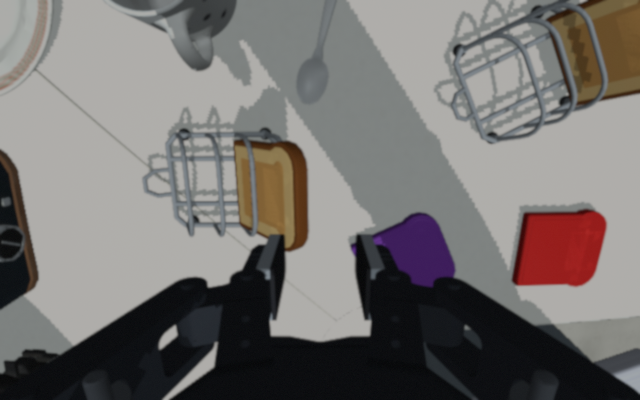

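It stands at 45° in slot 3, at (270,195) in the picture, having over-leaned. I'll regrip the top and raise it to 28°.

```bash
python3 - <<'E'
from h import *
print(delta("B",50.5,1,100))
E
```

```text
[ 0.22 -1.92  9.11 -0.02]
```

Emit:
play_rows(targets=[[0.6,0.2,-1.9,4,0],[0.6,0.2,-1.9,9,0],[0.6,0.2,-1.9,9,0],[0.6,0.2,-1.9,9,0],[1,0.2,-1.9,9,0],[1,0.2,-1.9,9,0],[1,0.2,-1.9,9,0],[1,0.2,-1.9,9,0]])

```text
clock: 18.25
eef_pos: [517.2, 210.5, 102.3]
tool_rot: [-3.138, -0.002, -0.296]
force: [-1.3, 3.2, 5.4]
width: 17.1
gripper_force: 59.0
```

```bash
python3 - <<'E'
from held import *
held("w17"); s=ctrl.read_state(); print(s["force"].round(1),delta("B",52.5,1,118))
E
```

```text
held n 11392 x [-37.3  41.7] z [12.  75.4]
 z 15 5005 y [-6.7  0.7  8.7] x [-32.1  37. ]
 z 27 1954 y [-17.5 -10.6   1.1] x [-36.4  42.3]
 z 39 1390 y [-28.1 -23.1 -18.1] x [-4.1 39.9]
 z 51 908 y [-34.8 -31.2 -28. ] x [-18.7  40.1]
 z 63 1281 y [-49.3 -44.8 -40.2] x [-34.9  36.1]
 z 75 799 y [-56.  -52.5 -49.5] x [-36.6  38.1]
world z bottom 24.3 state 18.25 [517.2 210.5 102.3] [-3.138e+00 -2.000e-03 -2.960e-01] 17.101819139661846 58.990242686122656
[-1.3  2.3  6.8] [ 0.08  0.26 -1.56  0.02]
```

Emit:
play_rows(targets=[[1,0,0.4,-1,0],[1,0,0.8,-2,0],[1,0,1.2,-3,0],[1,0,1.2,-3,0],[1,0,1.2,-3,0]])

```text
clock: 18.8
eef_pos: [514.4, 199.1, 132.1]
tool_rot: [-3.138, -0.003, -0.297]
force: [2.0, 4.1, 6.7]
width: 13.6
gripper_force: 59.3
```

```bash
python3 - <<'E'
from held import *
held("w18"); s=ctrl.read_state(); print(s["force"].round(1),delta("B",52.5,1,118))
E
```

```text
held n 8899 x [-34.7  42. ] z [14.  86.4]
 z 15 3910 y [-5.5  0.7  7.1] x [-31.  35.]
 z 27 1381 y [-12.7  -7.7   3.9] x [-34.5  42.4]
 z 39 833 y [-19.6 -16.3 -13. ] x [-0.5 40.4]
 z 51 752 y [-26.  -22.7 -19.6] x [-7.6 40.3]
 z 63 804 y [-32.5 -29.3 -25.9] x [-23.7  40. ]
 z 75 783 y [-39.  -35.6 -32.6] x [-33.1  39.7]
 z 87 407 y [-43.2 -41.  -39.1] x [-33.8  38.4]
world z bottom 41.3 state 18.8 [514.4 199.1 132.1] [-3.138e+00 -3.000e-03 -2.970e-01] 13.624410076769175 59.29612414911389
[1.8 5.  7. ] [-0.   -0.9   1.39  0.  ]
```

Emit:
play_rows(targets=[[1,0,-0.4,0.7,0],[1,0,-0.75,1.4,0],[1,0,-0.8,1.5,0],[1,0,-0.8,1.5,0],[0.65,0,-0.8,1.5,0],[0.6,0,-0.8,1.5,0],[0.6,0,-0.8,1.5,0]])

```text
clock: 19.55
eef_pos: [514.5, 204.1, 114.9]
tool_rot: [3.139, 0.001, -0.298]
force: [-0.3, 0.3, -0.2]
width: 33.6
gripper_force: 0.0
```

Emit:
play_rows(targets=[[0.6,0,0,-2,0],[0.6,0,0,-6,0],[0.6,0,0,-10,0],[0.6,0,0,-10,0]])

```text
clock: 19.95
eef_pos: [518.1, 205.7, 220.0]
tool_rot: [-3.136, -0.007, -0.298]
force: [-0.2, 0.2, -0.1]
width: 33.9
gripper_force: 0.0
```

```bash
python3 - <<'E'
from placed import *
placed("w19","B")
print(delta("L",192.2,558.5,225))
E
```

```text
slot1 empty 0
slot3 4168 lean 30.5 faceX@59 25.4 want 24.1 zmax 100.5 ridgeX 51.7 Y [-34.9  41.7]
20.0 [516.7 205.3 217.6] 34.12230821755124 [-0.8  0.5 -0.1]
[13.68 50.01 -0.74 -4.04]
```

Slice 3 is seated in B3, leaning 30.5°. The first round is complete, so next is slice 2 for A1.

Emit:
play_rows(targets=[[0.6,13.7,50,-0.7,-4],[0.6,13.7,50,-0.7,-4],[0.6,13.7,50,-0.7,-4],[0.6,13.7,50,-0.7,-4],[0.6,13.7,50,-0.7,-4],[0.6,13.7,50,-0.7,-4],[0.6,13.7,50,-0.7,-4],[0.6,13.7,50,-0.7,-4],[0.6,13.7,50,-0.7,-4],[0.6,13.7,50,-0.7,-4]])

```text
clock: 21.0
eef_pos: [499.0, -295.9, 220.5]
tool_rot: [-3.141, 0.003, -0.227]
force: [0.7, -0.4, -0.1]
width: 34.2
gripper_force: 0.0
```

```bash
python3 - <<'E'
from h import *
print(delta("L",192.2,558.5,170))
E
```

```text
[ 0.57  1.61  5.05 -0.02]
```

Emit:
play_rows(targets=[[0.6,0.6,1.6,2,0],[0.6,0.6,1.6,5,0],[0.6,0.6,1.6,5,0],[0.6,0.6,1.6,5,0]])

```text
clock: 21.4
eef_pos: [502.0, -310.3, 170.9]
tool_rot: [-3.14, 0.004, -0.226]
force: [0.1, -0.9, 0.1]
width: 34.1
gripper_force: 0.0
```

```bash
python3 - <<'E'
from slices import *
st=slices("w20"); print(st["eef_pos"].round(1),st["tool_rot"].round(3),st["width"],delta("L",192.2,558.5,110))
E
```

```text
2.0 3554 Y [524.3 594.2] c [109.4 110.1 111.8 114.6 119.9] zmax 102.8 ridgeX 137.6
3.0 4068 Y [524.4 589.2] c [164.  164.8 165.9 167.5 173.7] zmax 103.0 ridgeX 192.0
[ 502.  -310.3  170.9] [-3.14   0.004 -0.226] 34.07911248806239 [-0.15  0.28  6.21  0.05]
```

Emit:
play_rows(targets=[[0.6,-0.1,0.3,3.5,0],[0.6,-0.1,0.3,6.2,0],[0.6,-0.1,0.3,6.2,0],[1,-0.1,0.3,6.2,0],[1,-0.1,0.3,6.2,0],[1,-0.1,0.3,6.2,0],[1,-0.1,0.3,6.2,0]])

```text
clock: 22.15
eef_pos: [503.3, -312.5, 112.9]
tool_rot: [-3.14, -0.003, -0.225]
force: [-0.6, 4.0, 4.3]
width: 14.8
gripper_force: 55.2
```

Emit:
play_rows(targets=[[1,0,0.7,-1.5,0],[1,0,1.4,-3,0],[1,0,2,-4.5,0],[1,0,2.4,-6.5,0],[1,0,2.4,-9,0],[1,0,2.4,-13,0],[1,0,2.4,-14,0],[1,0,2.4,-14,0],[1,0,2.4,-14,0]])

```text
clock: 23.05
eef_pos: [495.8, -336.9, 250.3]
tool_rot: [3.142, -0.0, -0.226]
force: [0.6, -0.0, 0.5]
width: 10.5
gripper_force: 63.9
```

```bash
python3 - <<'E'
from held import *
held("w21"); print(delta("A",-29.5,-4,248))
E
```

```text
held n 3355 x [-36.7  37.8] z [16.2 27.7]
 z 15 2912 y [-4.   0.7  5.9] x [-32.8  29.6]
 z 27 442 y [-4.   0.7  5.2] x [-38.   38.4]
world z bottom 220.2 state 23.05 [ 495.8 -336.9  250.3] [ 3.142 -0.    -0.226] 10.510261092734776 63.909940738230944
[ -2.47 -33.61   0.15 -22.58]
```

Emit:
play_rows(targets=[[1,-2.2,-33.7,0,-22.6],[1,-2.2,-33.7,0,-22.6],[1,-2.2,-33.7,0,-22.6],[1,-2.2,-33.7,0,-22.6],[1,-2.2,-33.7,0,-22.6],[1,-2.2,-33.7,0,-22.6],[1,-2.2,-33.7,0,-22.6],[1,-2.2,-33.7,0,-22.6],[1,-2.2,-33.7,3,-22.6],[1,-2.2,-33.7,3,-22.6]])

```text
clock: 24.1
eef_pos: [547.2, -4.3, 216.3]
tool_rot: [-3.141, 0.009, 0.168]
force: [-1.1, 0.1, -0.1]
width: 10.5
gripper_force: 63.9
```

```bash
python3 - <<'E'
from h import *
print(delta("A",-30.2,-1,185))
E
```

```text
[ 0.28 -0.15  3.13  0.02]
```

Emit:
play_rows(targets=[[1,0.3,-0.1,2,0],[1,0.3,-0.1,3.1,0],[1,0.3,-0.1,3.1,0],[1,0.3,-0.1,3.1,0],[1,0.3,-0.1,3.1,0]])

```text
clock: 24.6
eef_pos: [553.5, -2.7, 189.9]
tool_rot: [3.141, -0.001, 0.167]
force: [-0.5, -0.1, -0.2]
width: 10.4
gripper_force: 63.9
```

```bash
python3 - <<'E'
from held import *
held("w22"); print(delta("A",-30.2,-1,154))
E
```

```text
held n 3879 x [-39.7  39. ] z [ 15.8 124.5]
 z 15 2959 y [-4.2  1.   6. ] x [-33.6  29.1]
 z 27 619 y [-4.6  0.5  5.5] x [-40.2  39.1]
world z bottom 64.9 state 24.6 [553.5  -2.7 189.9] [ 3.141e+00 -1.000e-03  1.670e-01] 10.387697140985672 63.9091423060745
[-0.38 -0.09  3.59 -0.01]
```

Emit:
play_rows(targets=[[1,-0.3,-0.1,0,0],[1,-0.3,-0.1,1.5,0],[1,-0.3,-0.1,2.6,0],[1,-0.3,-0.1,3.5,0],[1,-0.3,-0.1,3.5,0],[1,-0.3,-0.1,3.5,0]])

```text
clock: 25.25
eef_pos: [552.6, -4.0, 156.6]
tool_rot: [3.138, -0.007, 0.167]
force: [2.6, -4.8, 0.7]
width: 10.6
gripper_force: 73.2
```

```bash
python3 - <<'E'
from h import *
s=ctrl.read_state(); print(s["eef_pos"].round(1),s["tool_rot"].round(3),s["force"].round(1),s["width"],delta("A",-30.2,-1,154),delta("A",-27.5+37,-1,138))
E
```

```text
[552.6  -4.  156.6] [ 3.138 -0.007  0.167] [ 2.6 -4.8  0.7] 10.559619083685492 [-0.26 -0.21  0.26 -0.05] [-0.25  3.76  1.86 -0.05]
```

Emit:
play_rows(targets=[[1,-0.2,1,0.2,0],[1,-0.2,1.8,0.4,0],[1,-0.2,2.5,0.7,0],[1,-0.2,3.2,1.2,0],[1,-0.2,3.7,1.7,0],[1,-0.2,3.7,1.7,0]])

```text
clock: 25.85
eef_pos: [551.2, -32.9, 135.7]
tool_rot: [-3.132, 0.006, 0.17]
force: [-4.0, 12.2, 5.4]
width: 10.8
gripper_force: 94.9
```

```bash
python3 - <<'E'
from held import *
held("w23"); s=ctrl.read_state(); print(s["force"].round(1),delta("A",-1.5,-1,117))
E
```

```text
held n 16452 x [-39.1  41.8] z [ 13.1 105.8]
 z 15 3176 y [-5.   0.5  6.3] x [-39.9  23.9]
 z 27 1171 y [-10.2  -4.9   6.5] x [-41.1  34.6]
 z 39 4186 y [-13.9  48.4  57.9] x [-20.1  39.9]
 z 51 2563 y [-19.1  39.7  43.7] x [-30.5  42.6]
 z 63 2044 y [-24.   33.1  36.8] x [-30.2  39.7]
 z 75 1590 y [-28.8  26.5  30.4] x [-20.6  40.2]
 z 87 1098 y [-32.6  20.8  24. ] x [-23.4  40.3]
 z 99 377 y [11.1 12.8 17.6] x [-20.   39.9]
 z 111 210 y [ 9.1 10.4 11.6] x [-18.4  36.8]
world z bottom 22.9 state 25.85 [551.2 -32.9 135.7] [-3.132  0.006  0.17 ] 10.766469329885249 94.9366919696331
[-3.8 11.9  4.9] [ 0.37 -0.14  1.87  0.16]
```

Emit:
play_rows(targets=[[1,0,0.8,0,0],[1,0,1.3,0.1,0],[1,0,1.3,0.3,0],[1,0,0.7,0.9,0],[1,0,0,1.5,0],[1,0,-0.7,1.9,0],[1,0,-0.8,1.9,0]])

```text
clock: 26.6
eef_pos: [552.7, -29.9, 118.0]
tool_rot: [-3.14, 0.0, 0.169]
force: [-0.6, 0.9, 7.5]
width: 10.6
gripper_force: 87.4
```

```bash
sed -i 's/(np.abs(q\[:,:,1\])<60)/(np.abs(q[:,:,1])<60)\&(q[:,:,1]<8)/' held.py; python3 - <<'E'
from held import *
held("w24"); s=ctrl.read_state(); print(s["force"].round(1),delta("A",-1.5,-1,117))
E
```

```text
held n 7278 x [-42.1  35.1] z [15.  82.5]
 z 15 2890 y [-4.6  0.5  6.1] x [-38.   23.8]
 z 27 1520 y [-11.8  -5.8   6.1] x [-42.4  35.2]
 z 39 719 y [-18.7 -15.3 -11.6] x [-1.3 35. ]
 z 51 628 y [-25.1 -21.9 -19. ] x [-9.6 31.2]
 z 63 654 y [-31.4 -28.4 -25.3] x [-26.7  30.1]
 z 75 688 y [-37.8 -34.6 -31.5] x [-37.1  29.1]
 z 87 142 y [-40.  -38.8 -37.7] x [-44.6  29.4]
world z bottom 31.7 state 26.6 [552.7 -29.9 118. ] [-3.14   0.     0.169] 10.609502374359183 87.4337374814786
[-0.3  1.2  6.9] [0.16 0.09 0.1  0.05]
```

Emit:
play_rows(targets=[[0.65,0,0,0,0],[0.6,0,0,0,0],[0.6,0,0,0,0],[0.6,0,0,-2,0],[0.6,0,0,-6,0],[0.6,0,0,-10,0],[0.6,0,0,-11,0],[0.6,0,0,-11,0]])

```text
clock: 27.45
eef_pos: [553.7, -31.1, 229.5]
tool_rot: [3.141, -0.003, 0.167]
force: [0.4, -0.3, 0.1]
width: 34.2
gripper_force: 0.0
```

```bash
python3 - <<'E'
from placed import *
placed("w25","A")
print(delta("L",137.5,559,225))
E
```

```text
slot1 3547 lean 28.9 faceX@59 -29.6 want -30.9 zmax 101.4 ridgeX -4.1 Y [-49.4  27.2]
slot3 4857 lean 28.4 faceX@59 25.7 want 24.1 zmax 101.8 ridgeX 50.7 Y [-40.1  36.4]
27.5 [552.6 -31.  227.9] 34.006823283114684 [ 0.5  0.4 -0.6]
[-7.64 21.9   0.29 22.59]
```

Slot A1 holds its slice with good lean, but it is about 11 mm off sideways (in rack y). I'll regrip it and shift it 9 mm for margin.

Emit:
play_rows(targets=[[0.6,0,0.1,5,0],[0.6,0,0.1,10,0],[0.6,0,0.1,11,0],[0.6,0,0.1,11,0],[1,0,0.1,11,0],[1,0,0.1,11,0],[1,0,0.1,11,0],[1,0,0.1,11,0]])

```text
clock: 28.3
eef_pos: [554.3, -30.8, 119.9]
tool_rot: [-3.141, -0.004, 0.168]
force: [-0.6, 3.9, 6.4]
width: -0.0
gripper_force: 9.5
```

Emit:
play_rows(targets=[[1,0,0.3,-0.7,0],[1,0.5,0.3,-0.7,0],[1,1,0.3,-0.7,0],[1,1,0.3,-0.7,0],[1,1,0,0.1,0],[1,1,0,0.1,0]])

```text
clock: 28.9
eef_pos: [565.4, -31.0, 118.2]
tool_rot: [3.139, -0.005, 0.167]
force: [1.8, -2.4, 10.1]
width: 0.1
gripper_force: 4.9
```

```bash
python3 - <<'E'
from held import *
held("w26"); s=ctrl.read_state(); print(s["force"].round(1),delta("A",-1.5,-1,117))
E
```

```text
held n 4931 x [-50.3  21.1] z [25.3 91.1]
 z 27 832 y [-11.1  -4.5   2.6] x [-52.1  17.9]
 z 39 1097 y [-20.7 -15.5  -2. ] x [-15.   21.3]
 z 51 1066 y [-30.  -25.4 -20.7] x [-31.5  17.4]
 z 63 1069 y [-39.5 -34.8 -30.1] x [-40.1  16.6]
 z 75 199 y [-49.9 -48.2 -38.9] x [-43.6  11.7]
 z 87 651 y [-56.9 -52.8   7.9] x [-45.6  15.5]
world z bottom 25.0 state 28.9 [565.4 -31.  118.2] [ 3.139 -0.005  0.167] 0.07711016265951474 4.867081615375355
[ 2.  -1.8  9.4] [-1.07 -0.2   0.12 -0.02]
```

Emit:
play_rows(targets=[[1,0,0,-3,0],[0.6,0,0,-6,0],[0.6,0,0,-6,0],[0.6,0,0,-6,0]])

```text
clock: 29.35
eef_pos: [562.8, -30.0, 176.9]
tool_rot: [3.142, -0.0, 0.168]
force: [1.0, 0.3, -1.7]
width: 34.3
gripper_force: 0.0
```

```bash
python3 - <<'E'
from placed import *
placed("w27","A")
print(delta("A",-1.5,-8,107))
E
```

```text
slot1 5428 lean 38.7 faceX@59 -32.0 want -30.9 zmax 94.4 ridgeX -2.3 Y [-48.4  29.4]
slot3 5998 lean 28.3 faceX@59 25.8 want 24.1 zmax 101.8 ridgeX 50.9 Y [-37.9  37.1]
29.4 [562.2 -30.1 176.2] 34.265096470464286 [-0.4  0.  -0.1]
[-1.47 -0.07  6.92  0.01]
```

Emit:
play_rows(targets=[[0.55,-1.6,-0.3,3,0],[0.55,-1.6,-0.3,7.2,0],[0.55,-1.6,-0.3,7.2,0],[0.55,-1.6,-0.3,7.2,0],[1,-1.6,-0.3,7.2,0],[1,-1.6,-0.3,7.2,0],[1,-1.6,-0.3,7.2,0],[1,-1.6,-0.3,7.2,0]])

```text
clock: 30.2
eef_pos: [547.6, -29.6, 107.4]
tool_rot: [3.141, -0.003, 0.168]
force: [-2.0, 0.1, 7.8]
width: 15.5
gripper_force: 55.8
```

```bash
python3 - <<'E'
from held import *
held("w28"); s=ctrl.read_state(); print(s["force"].round(1),delta("A",-1.5,-1,117))
E
```

```text
held n 9398 x [-39.   38.9] z [12.7 78.7]
 z 15 4310 y [-6.8  0.1  7.4] x [-33.9  33.5]
 z 27 1806 y [-16.7  -9.8   1.9] x [-40.2  39.4]
 z 39 1006 y [-25.6 -21.2 -17.2] x [-1.8 36.1]
 z 51 1127 y [-34.5 -30.2 -25.7] x [-19.2  35.1]
 z 63 257 y [-44.4 -35.5 -33.7] x [-29.5  34.6]
 z 75 847 y [-52.4 -47.8 -43.8] x [-32.4  32.8]
world z bottom 25.9 state 30.2 [547.6 -29.6 107.4] [ 3.141e+00 -3.000e-03  1.680e-01] 15.488804378538907 55.821211023721844
[-1.6  0.7  7.2] [ 0.66  0.22 -0.96  0.05]
```

Emit:
play_rows(targets=[[1,0,0.4,-1,0],[1,0,0.8,-2,0],[1,0.4,1.2,-3,0],[1,0.8,1.2,-3,0],[1,0.8,1.2,-3,0],[1,0.8,1.2,-3,0]])

```text
clock: 30.85
eef_pos: [557.3, -39.0, 136.0]
tool_rot: [-3.14, -0.002, 0.168]
force: [-0.9, 5.5, 5.9]
width: 12.8
gripper_force: 61.2
```

```bash
python3 - <<'E'
from held import *
held("w29"); s=ctrl.read_state(); print(s["force"].round(1),delta("A",-1.5,-1,117))
E
```

```text
held n 8247 x [-36.6  39.9] z [14.7 87.3]
 z 15 3693 y [-5.4  0.5  6.9] x [-32.7  31.7]
 z 27 1395 y [-12.4  -7.2   5.5] x [-36.5  40.3]
 z 39 724 y [-18.9 -15.8 -12.6] x [-1.3 38. ]
 z 51 670 y [-25.2 -22.1 -19.1] x [-8.  36.8]
 z 63 647 y [-31.2 -28.4 -25.2] x [-21.2  35.9]
 z 75 695 y [-37.5 -34.4 -31.5] x [-34.1  35.2]
 z 87 367 y [-41.4 -39.5 -37.7] x [-35.9  33. ]
world z bottom 27.0 state 30.85 [557.3 -39.  136. ] [-3.14e+00 -2.00e-03  1.68e-01] 12.819910100231862 61.19834415614605
[-1.3  5.3  7. ] [-0.14 -0.87  1.89  0.04]
```

Emit:
play_rows(targets=[[1,0,-0.4,0.8,0],[1,0,-0.9,1.7,0],[1,0,-0.95,1.8,0],[1,0,-0.95,1.8,0],[0.65,0,-0.95,1.8,0],[0.6,0,-0.95,1.8,0],[0.6,0,-0.95,1.8,0]])

```text
clock: 31.6
eef_pos: [555.0, -32.3, 117.0]
tool_rot: [3.14, -0.0, 0.167]
force: [-0.5, 0.4, -0.2]
width: 34.5
gripper_force: 0.0
```

Emit:
play_rows(targets=[[0.6,0,0,-2,0],[0.6,0,0,-6,0],[0.6,0,0,-10,0],[0.6,0,0,-10,0],[0.6,0,0,-10,0]])

```text
clock: 32.1
eef_pos: [555.4, -31.8, 217.9]
tool_rot: [3.141, -0.002, 0.167]
force: [0.1, -0.6, 0.6]
width: 33.8
gripper_force: 0.0
```

```bash
python3 - <<'E'
from placed import *
placed("w30","A")
print(delta("L",137.5,559,225))
E
```

```text
slot1 3893 lean 28.0 faceX@59 -29.3 want -30.9 zmax 102.2 ridgeX -4.3 Y [-37.1  39.3]
slot3 5121 lean 28.4 faceX@59 25.7 want 24.1 zmax 101.8 ridgeX 50.7 Y [-38.9  36.6]
32.15 [554.5 -31.6 216.8] 34.53463303710058 [-0.3 -0.5 -0.4]
[-7.81 21.81 -0.82 22.57]
```

Rack A is done. Last: slice 1 for B1.

Emit:
play_rows(targets=[[0.6,-7.8,21.8,0,22.6],[0.6,-7.8,21.8,0,22.6],[0.6,-7.8,21.8,0,22.6],[0.6,-7.8,21.8,0,22.6],[0.6,-7.8,21.8,0,22.6],[0.6,-7.8,21.8,4.5,22.6],[0.6,-7.8,21.8,4.5,22.6],[0.6,-7.8,21.8,4.5,22.6],[0.6,-7.8,21.8,4.5,22.6]])

```text
clock: 33.05
eef_pos: [515.2, -258.2, 172.8]
tool_rot: [-3.141, -0.001, -0.225]
force: [0.6, 0.8, 0.4]
width: 34.3
gripper_force: 0.0
```

```bash
python3 - <<'E'
from slices import *
st=slices("w31"); print(st["eef_pos"].round(1),st["tool_rot"].round(3),st["width"],delta("L",137.5,559,109))
E
```

```text
-1.0 1092 Y [527.7 580.8] c [-67.2 -63.6 -59.4 -54.6 -48.7] zmax 102.1 ridgeX -36.7
2.0 5035 Y [521.8 592.5] c [108.9 109.7 110.8 112.4 118.5] zmax 102.8 ridgeX 137.0
[ 515.2 -258.2  172.8] [-3.141e+00 -1.000e-03 -2.250e-01] 34.26252651749318 [-0.14  0.18  6.42  0.1 ]
```

Emit:
play_rows(targets=[[0.6,-0.2,0.2,3.5,0],[0.6,-0.2,0.2,6.4,0],[0.6,-0.2,0.2,6.4,0],[1,-0.2,0.2,6.4,0],[1,-0.2,0.2,6.4,0],[1,-0.2,0.2,6.4,0],[1,-0.2,0.2,6.4,0]])

```text
clock: 33.8
eef_pos: [513.5, -259.7, 110.1]
tool_rot: [-3.141, -0.003, -0.226]
force: [-0.9, 3.3, 7.2]
width: 16.2
gripper_force: 53.8
```

Emit:
play_rows(targets=[[1,0,0.7,-1.5,0],[1,0,1.4,-3,0],[1,0,2,-4.5,0],[1,0,2.4,-6.5,0],[1,0,2.4,-9,0],[1,0,2.4,-13,0],[1,0,2.4,-14,0],[1,0,2.4,-14,0],[1,0,2.4,-14,0]])

```text
clock: 34.7
eef_pos: [506.2, -283.8, 247.8]
tool_rot: [3.141, 0.0, -0.227]
force: [-0.3, -0.2, -1.0]
width: 10.3
gripper_force: 61.0
```

```bash
python3 - <<'E'
from held import *
held("w32"); print(delta("B",-30.2,-1,248))
E
```

```text
held n 3517 x [-36.1  40.1] z [16.9 30.3]
 z 15 2881 y [-4.2  0.7  5.9] x [-31.6  29.7]
 z 27 626 y [-5.4  0.2  5.2] x [-37.   40.4]
world z bottom 214.1 state 34.7 [ 506.2 -283.8  247.8] [ 3.141  0.    -0.227] 10.339475258498126 61.01292542181909
[ -9.57 -56.39  -0.09   4.01]
```

Emit:
play_rows(targets=[[1,-9.6,-56,0,4],[1,-9.6,-56,0,4],[1,-9.6,-56,0,4],[1,-9.6,-56,0,4],[1,-9.6,-56,0,4],[1,-9.6,-56,0,4],[1,-9.6,-56,0,4],[1,-9.6,-56,0,4],[1,-9.6,-56,0,4],[1,-9.6,-56,0,4]])

```text
clock: 35.75
eef_pos: [534.1, 216.9, 246.4]
tool_rot: [3.139, 0.002, -0.297]
force: [1.5, -0.5, 0.4]
width: 10.8
gripper_force: 61.0
```

```bash
python3 - <<'E'
from h import *
print(delta("B",-27,-2,185))
E
```

```text
[-1.66 -6.58  6.14  0.01]
```

Emit:
play_rows(targets=[[1,-1.7,-6.6,0,0],[1,-1.7,-6.6,0,0],[1,-1.7,-6.6,3,0],[1,-1.7,-6.6,6.1,0],[1,-1.7,-6.6,6.1,0],[1,-1.7,-6.6,6.1,0],[1,-1.7,-6.6,6.1,0]])

```text
clock: 36.45
eef_pos: [539.1, 283.3, 188.2]
tool_rot: [-3.14, -0.001, -0.297]
force: [-0.4, 0.7, 0.0]
width: 10.8
gripper_force: 61.0
```

```bash
python3 - <<'E'
from h import *
s=ctrl.read_state(); print(s["eef_pos"].round(1),delta("B",-27,-2,154))
E
```

```text
[539.1 283.3 188.2] [-0.19 -0.09  3.42 -0.03]
```

Emit:
play_rows(targets=[[1,-0.2,-0.1,0,0],[1,-0.2,-0.1,1.3,0],[1,-0.2,-0.1,2.4,0],[1,-0.2,-0.1,3.4,0],[1,-0.2,-0.1,3.4,0],[1,-0.2,-0.1,3.4,0]])

```text
clock: 37.05
eef_pos: [535.9, 284.7, 152.3]
tool_rot: [3.14, 0.001, -0.297]
force: [0.5, 0.1, -0.5]
width: 10.8
gripper_force: 64.0
```

```bash
python3 - <<'E'
from h import *
s=ctrl.read_state(); print(s["eef_pos"].round(1),s["force"].round(1),s["width"],delta("B",-27,-2,154),delta("B",9.5,-2,138))
E
```

```text
[535.9 284.7 152.3] [ 0.5  0.1 -0.5] 10.801374767107026 [ 0.15 -0.05 -0.17  0.01] [0.15 3.6  1.43 0.01]
```

No contact on insertion. Now tilting.

Emit:
play_rows(targets=[[1,0.1,1,0.2,0],[1,0.1,1.8,0.4,0],[1,0.1,2.6,0.7,0],[1,0.1,3.3,1.1,0],[1,0.1,4,1.4,0],[1,0.1,4,1.4,0]])

```text
clock: 37.65
eef_pos: [526.7, 248.0, 139.7]
tool_rot: [-3.137, -0.002, -0.296]
force: [0.7, 6.0, 2.3]
width: 10.6
gripper_force: 63.5
```

```bash
python3 - <<'E'
from held import *
held("w33"); s=ctrl.read_state(); print(s["force"].round(1),delta("B",-1.5,-1,117))
E
```

```text
held n 8662 x [-37.6  40.1] z [ 17.6 102.6]
 z 15 1734 y [-4.  -0.7  4.2] x [-32.7  24.5]
 z 27 2582 y [-11.2  -1.2   6.3] x [-35.   38.2]
 z 39 947 y [-18.7 -14.9  -2.3] x [-0.5 40. ]
 z 51 777 y [-25.7 -22.3 -19. ] x [-10.2  36.3]
 z 63 863 y [-32.6 -29.2 -25.8] x [-28.2  35.5]
 z 75 836 y [-39.6 -36.1 -32.8] x [-37.   34.6]
 z 87 647 y [-45.5 -42.3   7.8] x [-38.7  34.8]
 z 99 168 y [-46.5   5.8   7.7] x [16.7 43.8]
 z 111 74 y [-4.  -2.5  1.7] x [27.3 43.6]
world z bottom 25.9 state 37.65 [526.7 248.  139.7] [-3.137e+00 -2.000e-03 -2.960e-01] 10.609952839599037 63.50556806777604
[0.6 4.9 4. ] [ 0.06 -1.24  2.28  0.04]
```

Emit:
play_rows(targets=[[1,0,-0.5,0.9,0],[1,0,-1,1.8,0],[1,0,-1.05,1.9,0],[1,0,-1.05,1.9,0],[0.65,0,-1.05,1.9,0],[0.6,0,-1.05,1.9,0],[0.6,0,-1.05,1.9,0]])

```text
clock: 38.4
eef_pos: [528.2, 255.1, 119.5]
tool_rot: [3.139, 0.001, -0.297]
force: [-0.3, 0.4, -0.6]
width: 34.2
gripper_force: 0.0
```

Emit:
play_rows(targets=[[0.6,0,0,-2,0],[0.6,0,0,-6,0],[0.6,0,0,-10,0],[0.6,0,0,-11,0],[0.6,0,0,-11,0]])

```text
clock: 38.9
eef_pos: [529.6, 256.3, 231.6]
tool_rot: [-3.14, -0.002, -0.297]
force: [1.2, -0.1, -0.2]
width: 34.0
gripper_force: 0.0
```

```bash
python3 - <<'E'
from placed import *
placed("w34","B"); cv2.imwrite("pics/w34.png",np.load("w34.npz")["im"][:,:,::-1])
E
```

```text
slot1 3855 lean 30.7 faceX@59 -29.6 want -30.9 zmax 100.3 ridgeX -3.1 Y [-40.9  35.6]
slot3 4994 lean 30.7 faceX@59 25.4 want 24.1 zmax 100.4 ridgeX 51.7 Y [-35.4  41.1]
38.95 [528.6 255.9 229.9] 34.10175474733905 [-0.6  0.8 -0.5]
```

View pics/w34.png

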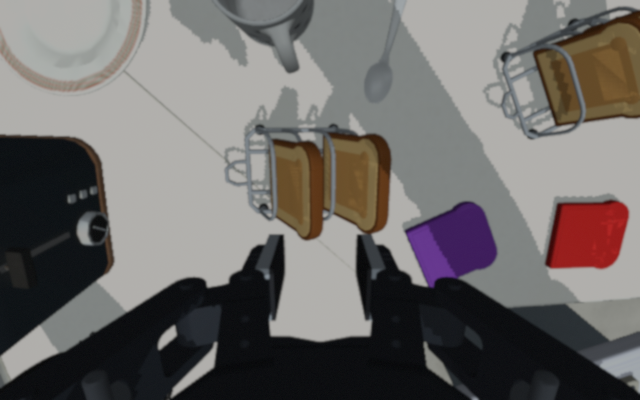

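Both slices stand in rack B, at (298,187) and (357,183) in the picture. All four are seated within about 3 mm, leaning 28–31°, and the gripper is clear of everything. Handing in.

```bash
python3 -c "
from cell import ctrl
print(ctrl.finish_job())"
```

```text
the job is handed in; nothing more can be done
None
```

I handed the job in at about 39 s. By my last camera measurements, all four slices stand fully down in the first and last slots of both short racks, leaning 28–31°. They were dealt one to each rack in turn, and the jars were not touched; the hand-in itself returned no verdict.

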